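# Tighten the stiff clamp screw of a gauge stand with the long arm of a hex key

## Robot

A 7-joint arm with a two-finger parallel gripper is mounted at the origin on the work surface. World frame = base frame: x ahead of the robot, y to its left, z up, the work surface at z = 0. Lengths are in m, angles in rad, forces in N, time in s.
With the tool pointing down it reaches from about 0.425 to 0.875 m from the base axis. Payload 4.7 kg.
Tool frame: the origin (TCP) lies on the centre line of the jaws, within the pads' length; the fingertips stand manip.finger_overhang ahead of it and the grasp point (between the pads) lies 11 mm behind it (manip.finger_overhang is the distance from the TCP to the fingertips, in m); z points along the fingers, y is the direction in which the jaws open and shut (so a half turn about z gives the same grasp; the last joint's range is limited). The gripper opens to 85 mm and grips with 20 to 120 N. Pads are 22 mm wide; open, the fingers measure 114 mm over their backs; the gripper's body (76 mm by 85 mm) begins 54 mm behind the grasp point. The pads swing forward as they close: fully open they stand 13 mm farther back than shut.
Start: joints at [1.309, 0.321, -0.07, 1.45, 0.023, 1.371, -0.057], TCP at [0.177, -0.625, 0.239] pointing down, gripper open.
Joint ranges: [-2.86, 2.86], [-0.3, 2.09], [-1.38, 1.24], [0.06, 2.45], [-1.56, 4.7], [0.09, 2.05], [-2.69, 2.69]. Speed limits (rad/s): [2.57, 2.57, 3.14, 3.14, 3.14, 3.14, 3.14].

## Interface

Orientations are given as a rotation vector (axis times angle).
In Python, from rig import manip, cams, order, finder gives the robot as it stands.
- The arm moves only by the tool drive_tool, never from a script. Its argument "targets" is a list of rows, each a list of 7 numbers: the gripper command: -1 is shut, 1 is fully open, values between are in proportion, then the shift along the tool's x, y, z in m, then the turn, a rotation vector about the tool's x, y, z in degrees. In form: [[grip, dx, dy, dz, wx, wy, wz], ...]. A call has 1 to 8 rows; each row is the pose to reach, as a shift and turn from the pose commanded when the call began, along the tool's axes at that moment; what a row does not reach only later rows make up. A row lasts 1/8 s, in which the tool goes at most 62.5 mm and 10.7 degrees, less where a joint would pass 70% of its speed; a pose out of reach is approached as far as the arm can. A call with a gripper value outside its range is refused whole. The fingers move at their own pace and stop on an object; "force" is the grip in N (left out, the last holds). Time passes only in rows, so rows that repeat a pose let the fingers close. It gives the time, the measured TCP pose, the force and the opening at its end, in the units of the state.
- manip.observe(): the state, without advancing time (a new reading comes with each control period).
- cams.grab_frame(name): name is "scene" or "top"; returns the picture (384x512x3 uint8, red, green, blue); there is no depth.
- cams.camera_model(name): a dict with "fx", "fy", "cx", "cy" (pixels), "R" (3x3) and "t" (3): a world point X has camera coordinates R X + t. Camera axes: x right, y down, z forward; pixel columns grow to the right and rows downward; lengths in m; the calibration is good to about 2 mm. A picture is of the moment at which its call begins. camera_model takes no time and is no camera call.
- order.finish_job(): hands the job in, once; it reports no verdict.
Trained networks look in the newest picture that a camera, given by its name, has taken for a name from the list of things; names that differ only in an ending like _2 or _b are one class to them, and where a whole thing is asked for, a point or a joint stands for the part that bears it (a point fixed in the world has none). Each returns a list of dicts, best first, with "score" (0 to 1); they miss things now and then, are a little off and sometimes report something else, mostly with a low value. They report only what shows in the picture. A call takes as long as a camera call. They do not tell look-alikes from the thing itself.
- finder.spot_in(target, camera): "bbox" ([left, top, right, bottom] in pixels, round what is visible of it).
- finder.trace(target, camera): "mask" (384x512 bool, what is visible of it) and "bbox" ([left, top, right, bottom] in pixels, round what is visible of it).
The state is a dict: "t": time; "qpos": joint angles; "joint_vel": joint speeds; "joint_efforts": joint torques, N m; "position": TCP position; "ee_rot": TCP orientation; "force": force on the tool from outside, world axes, zero at the start; "wrist_torque": the same for the moment, N m; "finger_gap": opening from 0.0 (shut) to 1.0 (fully open).
Only numpy, scipy, OpenCV 4.12 (cv2) and the standard library are available. Lean on these libraries where they do the work, as an engineer would, in place of code of your own. Each camera call takes 0.05 s, during which the arm holds its last target.

## Task

The hex key was left with its long arm in the already tight screw of the gauge stand's clamp. Ease it out, flip it so that its short arm seats fully in the other, stiff screw, and use the long arm as a lever to tighten that screw clockwise until it stops, gently: no bumping the stand, ramming the key or forcing the screw once it is tight. Leave the key seated in that screw, let go of it, and leave the other things on the bench where they are.

Things in the scene. Friction and masses are not known exactly. Their poses are not given: they have to be found in the camera images.
- stand: Fixed gauge stand: grey base 200 x 170 x 28 mm, upright steel column 40 mm thick up to 230 mm, split aluminium clamp (84 x 150 x 50 mm along x, y, z, centred on the column, 165 to 215 mm high) with two steel cap screws on its +x face, level, side by side. Origin: underside of the base, on the column axis; z up, x the way the screw heads face (away from the robot), y from the tight to the stiff screw
- socket (a point): Centre of the mouth of the STIFF screw's hex socket, 190 mm high, axes as the stand's: x out of the socket along the screw axis. Socket 17.8 mm across flats, 32 mm deep, in a round head 40 mm across that stands 34 mm out of the clamp. How its flats are turned is not known: up to 20 degrees either way from the parked screw's. Turning takes about 0.7 N m; it goes 12 to 26 degrees clockwise (seen facing the head: the stand's +y side goes down), then stops dead
- parked_socket (a point): Centre of the mouth of the other screw's socket, same make and height, 100 mm away along the stand's -y; tight, does not turn. Holds the key's long arm at the start, 30 mm deep, with 0.4 mm of play all round; the drooping key jams if it is pulled hard without being held level; two of its flats are upright
- key: L-shaped steel hex key, 17 mm across flats (19.6 mm over the ridges), about 0.45 kg. Origin: where the axes of the two arms meet. x along the long arm (180 mm to its tip), y along the short arm (70 mm to its tip); the last 4 mm of both arms taper to 12 mm. Flats of both arms face along the plane of the L, ridges along z. It starts with the L about level (the free end droops some 3 degrees), long arm in the parked screw, short arm to the stand's -y side
- key_short_tip (a point): End of the key's short arm, on its axis; axes as the key's
- key_long_tip (a point): End of the key's long arm, on its axis; axes as the key's
- jaw (a joint): Gap left in the clamp, m; 0 = screw fully tight. It closes by only 0.32 mm per radian of the screw (0.07 to 0.15 mm at the start), too little to see or read well: feel the stop
- flask: Bystander: stoppered glass flask, 80 mm wide, 115 mm high. Origin: underside
- steel_cup: Bystander: steel cup upside down, 92 mm wide, 130 mm high. Origin: underside
- jar: Bystander: white jar with black lid, 66 mm wide, 100 mm high. Origin: underside
- water_bottle: Bystander: clear bottle, 64 mm wide, 170 mm high. Origin: underside
- spatula: Bystander: spatula lying on the bench; origin under its middle
- timer: Bystander: white timer, 60 x 75 x 18 mm. Origin: underside
- tin: Bystander: flat closed aluminium tin, 72 mm wide, 45 mm high. Origin: underside
- shank (a joint): Elastic twist of the stiff screw's shank, rad: 0 unloaded, about 1/60 rad per N m of tightening torque; over 0.04 (2.4 N m) the screw is being forced
There are look-alikes about, which are no part of the job. There is more than one size of the key; the one meant has the size given above.

How it is judged:
On the way:
1. the key's short arm is seated in the stiff screw (x of key_short_tip in the frame of socket below -0.024 m and distance between key_short_tip and socket below 0.036 m and y of key_short_tip in the frame of socket between -0.004 and 0.004 m and z of key_short_tip in the frame of socket between -0.004 and 0.004 m), for 0.2 s.
At the end, for the whole second after the job is handed in: The stiff screw is at its stop (clamp gap under 0.02 mm, i.e. within about 3.5 degrees), the key's short arm is still at least 22 mm deep in its socket, and the key is released and at rest (value of joint jaw below 2e-05 m and x of key_short_tip in the frame of socket below -0.022 m and distance between key_short_tip and socket below 0.036 m and linear speed of key below 0.02 m/s); the robot touches nothing.
It fails at once if the stiff screw is forced: its shank is twisted with more than about 2.4 N m (value of joint shank above 0.04 rad).
It fails at once if the key is rammed or jammed against the stand before its short arm is in the stiff screw: its contact forces on the stand add up to more than 120 N (contact force between key and stand above 120 N and x of key_short_tip in the frame of socket above -0.01 m).
It fails at once if the robot bumps the stand (more than 15 N) (contact force between any of the fingers, the arm and stand above 15 N).
It fails at once if another thing on the bench is moved by more than 30 mm (distance of any of flask, steel_cup, jar, water_bottle, tin, spatula, timer from where it was at the start of the episode above 0.03 m).
It also fails if it takes over 72 s, if anything falls off the work surface, if the arm or the gripper's body presses on something with over 40 N, if the wrist force passes 120 N, or if a joint passes its speed limit or range.

## Working session

There is one attempt and no reset: what is moved stays moved. The work goes in short steps, Python scripts to look and compute and a tool call to move; the robot and the scene stay as the last step left them, time stands still between calls to the robot, and variables do not carry over. Pictures are saved under pics/ and viewed, and the job is handed in when it is done.

Besides the shell and the picture viewer there is one more tool, called as name([rows], argument=value, ...), one row to a line, values as JSON. drive_tool: Moves the arm, as the interface text tells. Its arguments: {"type":"object","properties":{"targets":{"type":"array","items":{"type":"array","items":{"type":"number"}}},"force":{"type":"number"}},"required":["targets"]}

```bash
ls -la; mkdir -p pics
cat > h.py <<'E'
import numpy as np, cv2
from rig import manip, cams, order, finder
from scipy.spatial.transform import Rotation as Rn
def save(im,name,scale=1.5):
    cv2.imwrite('pics/'+name+'.png',cv2.resize(im[:,:,::-1],None,fx=scale,fy=scale,interpolation=cv2.INTER_CUBIC))
def proj(n,X):
    m=cams.camera_model(n);c=np.asarray(X)@np.array(m['R']).T+np.array(m['t']);return np.stack([m['fx']*c[...,0]/c[...,2]+m['cx'],m['fy']*c[...,1]/c[...,2]+m['cy']],-1)
def ray(n,uv):
    m=cams.camera_model(n);R=np.array(m['R']);t=np.array(m['t'])
    d=R.T@np.array([(uv[0]-m['cx'])/m['fx'],(uv[1]-m['cy'])/m['fy'],1.]);return -R.T@t,d
def atz(n,uv,z):
    o,d=ray(n,uv);return o+d*(z-o[2])/d[2]
E
python3 - <<'E'
from h import *
print(manip.observe(), manip.finger_overhang)
for n in('scene','top'):
    im=cams.grab_frame(n);save(im,n+'0');np.save(n+'0.npy',im);m=cams.camera_model(n);print(n,m, -np.array(m['R']).T@np.array(m['t']))
E
```

```text
total 12
drwxr-xr-x  3 agent agent 4096 Dec  7 14:48 .
drwxr-xr-x 23 root  root  4096 Dec  7 14:47 ..
drwxr-xr-x  2 agent agent 4096 Dec  7 14:48 pics
{'t': 0.0, 'qpos': array([ 1.30909285,  0.32181005, -0.07007805,  1.45170221,  0.02259745,
        1.37077342, -0.05690156]), 'joint_vel': array([ 7.34065592e-04,  1.72170764e-04, -6.28813069e-04,  4.23430069e-05,
       -4.79589490e-05,  6.32009117e-05, -1.11828477e-03]), 'joint_efforts': array([ 8.17907585e-05, -4.93578637e+01, -3.82178351e-01, -3.14335084e+01,
        1.29151123e-02,  1.13783847e-02,  2.99798501e-05]), 'position': array([ 0.17681497, -0.62494163,  0.23821817]), 'ee_rot': array([-3.10990905e+00, -4.31637322e-01,  5.63849399e-04]), 'force': array([-0.30729525, -0.40288853,  0.59091226]), 'wrist_torque': array([-0.03000753, -0.02412302,  0.06475009]), 'finger_gap': 0.9974955104009378} 0.008
scene {'fx': 416.62974165356826, 'fy': 416.62974165356826, 'cx': 258.92910947365164, 'cy': 191.05843579869153, 'R': array([[ 0.40985458,  0.91205789, -0.01302405],
       [ 0.6265747 , -0.2918852 , -0.72263903],
       [-0.66289016,  0.28801638, -0.69110289]]), 't': array([-0.23221238, -0.22323923,  1.597494  ])} [ 1.29401241 -0.31347353  0.93968699]
top {'fx': 476.9596958778689, 'fy': 476.9596958778689, 'cx': 256.79232879084464, 'cy': 199.6983686870236, 'R': array([[-0.02654505, -0.999642  ,  0.00335126],
       [-0.99501881,  0.02609974, -0.09621001],
       [ 0.0960881 , -0.00588847, -0.99535542]]), 't': array([0.03104302, 0.52313165, 1.33508942])} [0.39306367 0.02523994 1.37911495]
```

View pics/scene0.png

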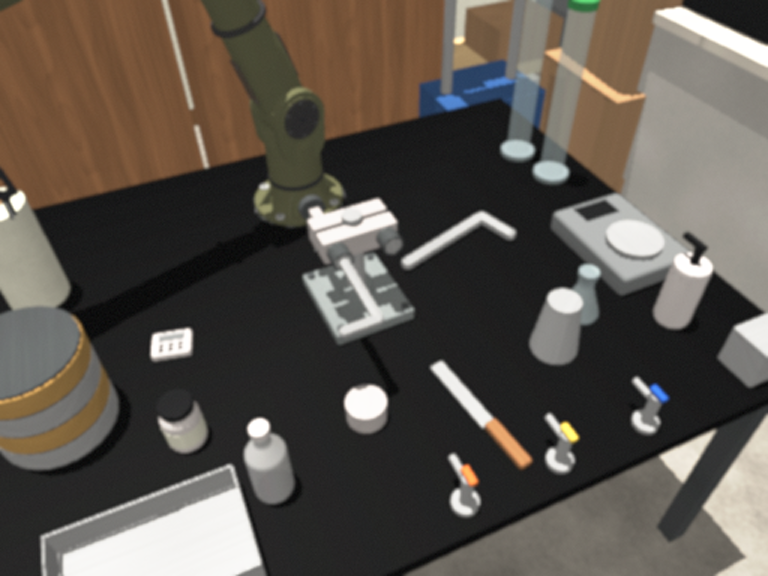

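View pics/top0.png

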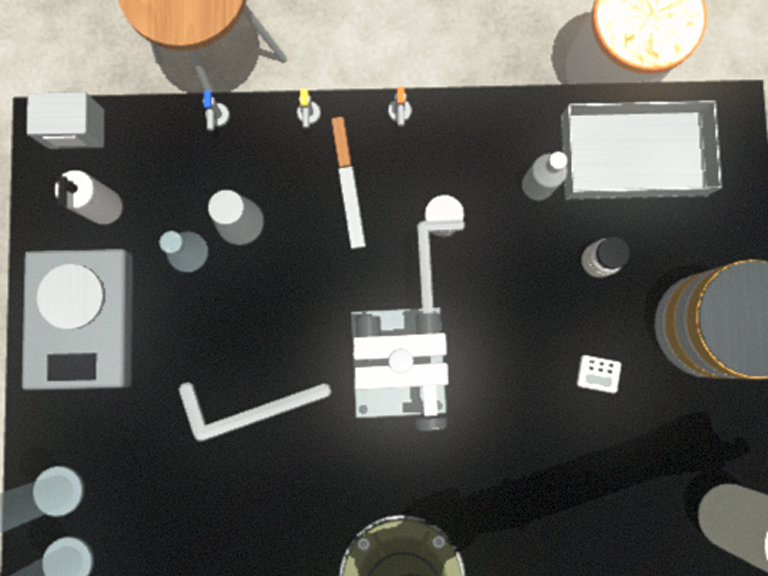

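The key in the stand is at about (425,265) in the 768-wide top view, with its short arm at (445,225). The look-alike is a loose L-key on the bench at about (250,415). It isn't in a screw, so it's not the one. The stiff screw head is at about (368,325), next to the parked one at (428,322). I'll check these in close crops.

Run:
```python
from h import *
a=np.load('top0.npy')[135:295,215:325];b=np.load('scene0.npy')[125:235,190:300]
save(a,'ctop',5);save(b,'cscene',5)
for n in('top','scene'):
  for t in('key','stand'):
    r=finder.spot_in(t,n);print(n,t,[(x['bbox'],round(x['score'],2)) for x in r])
```

```text
top key [([119.2, 253.9, 215.6, 292.9], 0.89), ([278.2, 144.1, 308.3, 210.8], 0.87)]
top stand [([234.6, 207.7, 298.1, 285.3], 0.84), ([287.1, 133.1, 309.6, 155.7], 0.15)]
scene key [([267.9, 140.4, 343.4, 181.8], 0.86), ([224.8, 171.4, 259.8, 226.5], 0.81), ([102.5, 220.4, 125.5, 240.8], 0.59)]
scene stand [([213.1, 142.8, 263.8, 172.5], 0.59)]
```

View pics/ctop.png

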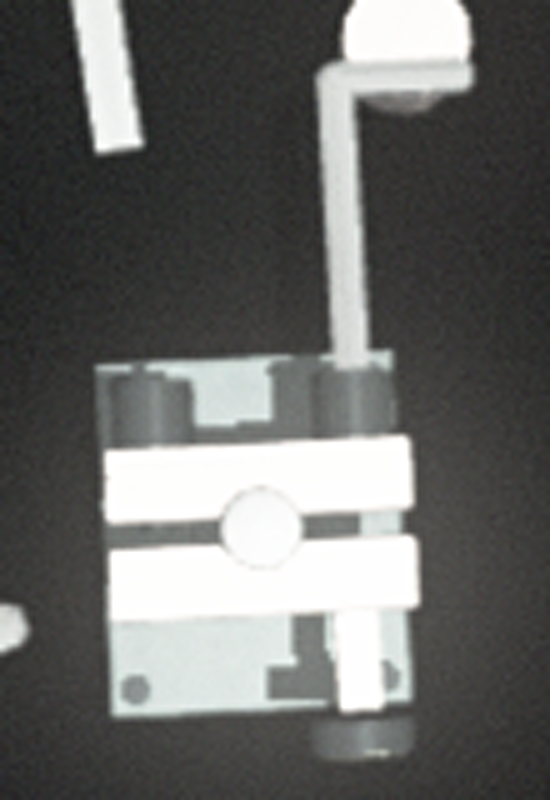

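View pics/cscene.png

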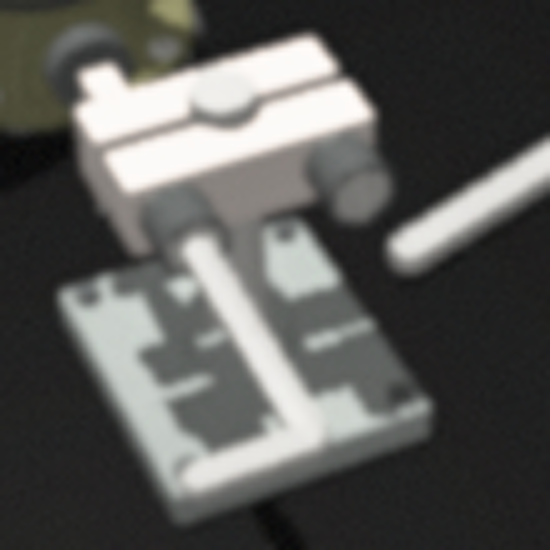

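```bash
cat > fit.py <<'E'
from h import *
from scipy.optimize import least_squares
T=lambda c:(np.array(c)+.5)/5-.5+[215,135]
S=lambda c:(np.array(c)+.5)/5-.5+[190,125]
obs=[('top',(.042,.075,.215),T((103,450))),('top',(.042,-.075,.215),T((411,436))),('top',(-.042,.075,.215),T((109,620))),('top',(-.042,-.075,.215),T((419,606))),('top',(0,0,.23),T((261,527))),
('scene',(-.042,-.075,.215),S((76,105))),('scene',(-.042,.075,.215),S((316,33))),('scene',(.042,.075,.215),S((379,107))),('scene',(.042,-.075,.215),S((126,191))),
('scene',(.1,.085,.028),S((434,405))),('scene',(.1,-.085,.028),S((178,508))),('scene',(-.1,-.085,.028),S((60,292))),
('top',(.1,.085,.028),T((95,366))),('top',(-.1,.085,.028),T((112,717))),('top',(-.1,-.085,.028),T((413,700))),('top',(.1,-.085,.028),T((393,351))),('scene',(0,0,.23),S((222,97)))]
def W(p,X):
    c,s=np.cos(p[2]),np.sin(p[2]);X=np.asarray(X);return np.stack([p[0]+c*X[...,0]-s*X[...,1],p[1]+s*X[...,0]+c*X[...,1],X[...,2]],-1)
def f(p):return np.concatenate([proj(n,W(p,X))-o for n,X,o in obs])
r=least_squares(f,[.35,0,0],loss='soft_l1')
if __name__=='__main__':
  print(r.x,np.degrees(r.x[2]));print(f(r.x).reshape(-1,2).round(1))
  for n,X in (('socket',(.076,.05,.19)),('parked',(.076,-.05,.19)),('keyorg',(.226,-.05,.182))): print(n,W(r.x,X))
  np.save('stand.npy',r.x)
  # key points
  print('key: expect heel, shorttip',proj('top',W(r.x,np.array([(.226,-.05,.182),(.226,-.12,.182)]))),proj('scene',W(r.x,np.array([(.226,-.05,.182),(.226,-.12,.182)]))))
  print('seen',T((338,78)),T((470,76)),S((310,430)),S((192,475)))
E
python3 fit.py
```

```text
[ 0.40593036 -0.00194472  0.02508595] 1.4373188971262176
[[-0.6 -0.1]
 [-0.8 -0.4]
 [-0.2  0.6]
 [-0.4  0.1]
 [-0.4  0.1]
 [-0.8  0.9]
 [-1.   1.3]
 [-1.   2.2]
 [-0.1  0.7]
 [-0.4  1. ]
 [-1.  -1.1]
 [-0.7  0.5]
 [-0.7 -0.6]
 [-0.7  0.3]
 [-0.3  0.5]
 [-0.5 -0.6]
 [-0.2 -0.9]]
socket [0.48065228 0.04994588 0.19      ]
parked [ 0.48316061 -0.05002266  0.19      ]
keyorg [ 0.63311342 -0.04626016  0.182     ]
key: expect heel, shorttip [[280.77316431 150.41591069]
 [308.19003517 149.03736596]] [[251.99389844 213.29408299]
 [226.00672664 222.57500363]]
seen [282.2 150.2] [308.6 149.8] [251.6 210.6] [228.  219.6]
```

```bash
cat >> h.py <<'E'
st=None
try: st=np.load('stand.npy')
except Exception: pass
def SW(X):
    p=st;c,s=np.cos(p[2]),np.sin(p[2]);return np.array([p[0]+c*X[0]-s*X[1],p[1]+s*X[0]+c*X[1],X[2]])
def WS(X):
    p=st;c,s=np.cos(p[2]),np.sin(p[2]);d=np.asarray(X)-[p[0],p[1],0];return np.array([c*d[0]+s*d[1],-s*d[0]+c*d[1],d[2]])
def Rtool(xaz):  # tool down, tool x at azimuth xaz (rad, world)
    x=np.array([np.cos(xaz),np.sin(xaz),0]);z=np.array([0,0,-1.]);return np.stack([x,np.cross(z,x),z],1)
def cur():
    o=manip.observe();return o,np.array(o['position']),Rn.from_rotvec(o['ee_rot']).as_matrix()
def rel(P,R,p,Rt):
    d=R.T@(np.asarray(p)-P);w=np.degrees(Rn.from_matrix(R.T@Rt).as_rotvec());return d,w
def show(o=None):
    o=o or manip.observe();R=Rn.from_rotvec(o['ee_rot']).as_matrix();S=Rn.from_euler('z',st[2]).as_matrix()
    print('t %.2f'%o['t'],'stand pos',WS(o['position']).round(4),'Rx',(S.T@R)[:,0].round(3),'Rz',(S.T@R)[:,2].round(3),'F(stand)',(S.T@o['force']).round(2),'M',(S.T@o['wrist_torque']).round(3),'gap',round(o['finger_gap'],3))
E
python3 - <<'E'
from h import *
o,P,R=cur();show(o)
az=st[2]
for p in [(.30,-.40,.42),SW((.156,-.05,.36)),SW((.156,-.05,.26))]:
    print(p,[v.round(4) for v in rel(P,R,p,Rtool(np.pi+az))])
d=[v.round(4) for v in rel(P,R,(.177,-.5,.42),Rtool(np.radians(15.6)))];print(d)
E
```

```text
t 0.30 stand pos [-0.2445 -0.6174  0.239 ] Rx [ 0.969  0.248 -0.   ] Rz [-0.     0.001 -1.   ] F(stand) [0.18 0.29 0.64] M [ 0.028 -0.034 -0.05 ] gap 1.0
(0.3, -0.4, 0.42) [array([ 0.1797, -0.1834, -0.1809]), array([-9.900000e-03, -5.380000e-02, -1.656296e+02])]
[ 0.56313544 -0.04801599  0.36      ] [array([ 0.5288, -0.4503, -0.1208]), array([-9.900000e-03, -5.380000e-02, -1.656296e+02])]
[ 0.56313544 -0.04801599  0.26      ] [array([ 0.5288, -0.4502, -0.0208]), array([-9.900000e-03, -5.380000e-02, -1.656296e+02])]
[array([ 0.0342, -0.1206, -0.181 ]), array([-0.0375,  0.0022,  0.2077])]
```

drive_tool([
  [1,0.01,-0.02,-0.05,0,0,-10],
  [1,0.02,-0.05,-0.1,0,0,-20],
  [1,0.04,-0.08,-0.15,0,0,-30],
  [1,0.07,-0.11,-0.18,0,0,-40],
  [1,0.1,-0.14,-0.18,0,0,-50],
  [1,0.14,-0.17,-0.18,0,0,-60],
  [1,0.18,-0.2,-0.18,0,0,-70],
  [1,0.22,-0.23,-0.18,0,0,-80],
])

```text
t: 1.3
position: [0.3268, -0.3427, 0.4195]
ee_rot: [2.099, 2.336, -0.001]
force: [0.7, 0.0, -0.6]
finger_gap: 1.001
```

Run:
```python
from h import *
o,P,R=cur();show(o);print(o['qpos'])
for p in [SW((.156,-.05,.36))]:
    print(p,[v.round(4) for v in rel(P,R,p,Rtool(np.pi+st[2]))])
```

```text
t 1.30 stand pos [-0.0876 -0.3387  0.4195] Rx [-0.082  0.997 -0.001] Rz [ 0.    -0.001 -1.   ] F(stand) [ 0.69 -0.01 -0.61] M [-0.034  0.022  0.01 ] gap 1.001
[ 1.13933183 -0.07199002 -0.3575365   1.53066403 -0.02493872  1.67763691
  0.88686826]
[ 0.56313544 -0.04801599  0.36      ] [array([0.2679, 0.2664, 0.0593]), array([-2.66000e-02,  4.31000e-02, -8.53123e+01])]
```

drive_tool([
  [1,0.03,0.03,0,0,0,-10],
  [1,0.07,0.07,0,0,0,-20],
  [1,0.11,0.11,0,0,0,-30],
  [1,0.15,0.15,0,0,0,-40],
  [1,0.19,0.19,0,0,0,-50],
  [1,0.23,0.23,0.02,0,0,-60],
  [1,0.25,0.25,0.04,0,0,-70],
  [1,0.268,0.266,0.06,0,0,-80],
])

```text
t: 2.3
position: [0.5642, -0.0492, 0.3586]
ee_rot: [0.104, 3.14, 0.0]
force: [-0.5, -0.2, -0.2]
finger_gap: 0.997
```

drive_tool([
  [1,0,0,0,0,0,-5.5],
  [1,0,0,0,0,0,-5.5],
])

```text
t: 2.55
position: [0.5635, -0.0506, 0.359]
ee_rot: [0.035, -3.141, -0.0]
force: [-0.2, 0.6, -0.0]
finger_gap: 0.999
```

Run:
```python
from h import *
o,P,R=cur();show(o);print(o['qpos'])
for p in [SW((.156,-.05,.176))]:
    print(p,[v.round(4) for v in rel(P,R,p,Rtool(np.pi+st[2]))])
a=cams.grab_frame('top');save(a[110:270,200:340],'t2',5)
```

```text
t 2.55 stand pos [ 0.1563 -0.0525  0.359 ] Rx [-1.     0.003  0.001] Rz [-0.001  0.    -1.   ] F(stand) [-0.14  0.56 -0.02] M [ 0.012  0.02  -0.027] gap 0.999
[ 0.72201677  0.174776   -0.78038047  1.44191304  0.12254505  1.57535739
  1.5427084 ]
[ 0.56313544 -0.04801599  0.176     ] [array([0.0002, 0.0025, 0.183 ]), array([ 0.005 , -0.0311, -0.1707])]
```

View pics/t2.png

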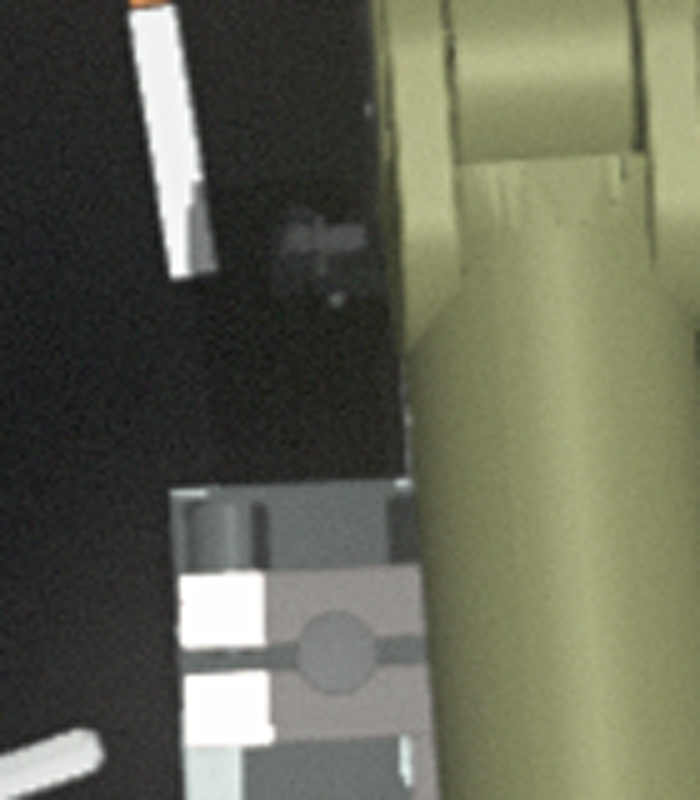

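drive_tool([
  [1,0,0,0.04,0,0,0],
  [1,0,0,0.08,0,0,0],
  [1,0,0.001,0.12,0,0,0],
  [1,0,0.001,0.15,0,0,0],
  [1,0,0.001,0.17,0,0,0],
  [1,0,0.001,0.183,0,0,0],
  [1,0,0.001,0.183,0,0,0],
])

```text
t: 3.48
position: [0.5635, -0.0499, 0.1761]
ee_rot: [0.035, -3.141, -0.0]
force: [0.2, -0.4, 0.1]
finger_gap: 1.004
```

Run:
```python
from h import *
show()
a=cams.grab_frame('scene');save(a[90:250,170:310],'s3',5)
```

```text
t 3.48 stand pos [ 0.1563 -0.0519  0.1761] Rx [-1.     0.003  0.001] Rz [-0.001  0.    -1.   ] F(stand) [ 0.24 -0.4   0.14] M [-0.038  0.015  0.021] gap 1.004
```

View pics/s3.png

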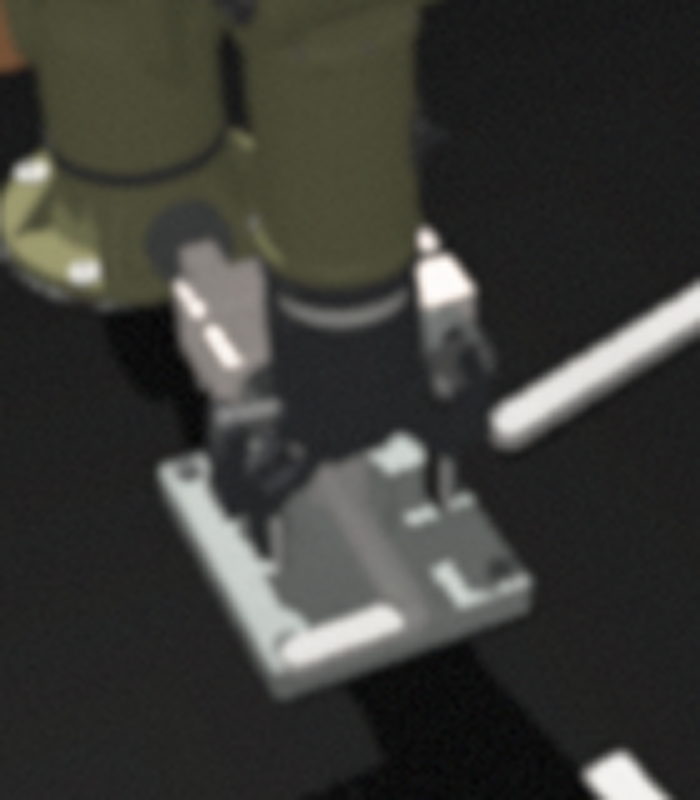

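drive_tool([
  [-0.2,0,0,0,0,0,0],
  [-0.4,0,0,0,0,0,0],
  [-0.5,0,0,0,0,0,0],
  [-0.55,0,0,0,0,0,0],
  [-0.6,0,0,0,0,0,0],
  [-0.6,0,0,0,0,0,0],
], force=25)

```text
t: 4.28
position: [0.5636, -0.0496, 0.1764]
ee_rot: [-0.036, 3.141, 0.0]
force: [0.2, 0.7, 0.9]
finger_gap: 0.196
```

Run:
```python
from h import *
show()
```

```text
t 4.28 stand pos [ 0.1564 -0.0516  0.1764] Rx [-1.     0.002 -0.   ] Rz [ 0.  0. -1.] F(stand) [0.27 0.66 0.9 ] M [0.037 0.053 0.05 ] gap 0.196
```

drive_tool([
  [-0.8,0,0,0,0,0,0],
  [-1,0,0,0,0,0,0],
  [-1,0,0,0,0,0,0],
  [-1,0,0,0,0,0,0],
], force=25)

```text
t: 4.78
position: [0.5636, -0.0496, 0.1763]
ee_rot: [-0.036, 3.141, 0.0]
force: [0.2, -0.6, 0.7]
finger_gap: 0.19
```

Run:
```python
from h import *
show()
a=cams.grab_frame('scene');save(a[90:250,170:310],'s4',5)
```

```text
t 4.78 stand pos [ 0.1564 -0.0516  0.1763] Rx [-1.     0.002 -0.   ] Rz [ 0.  0. -1.] F(stand) [ 0.15 -0.59  0.73] M [0.175 0.071 0.018] gap 0.19
```

View pics/s4.png

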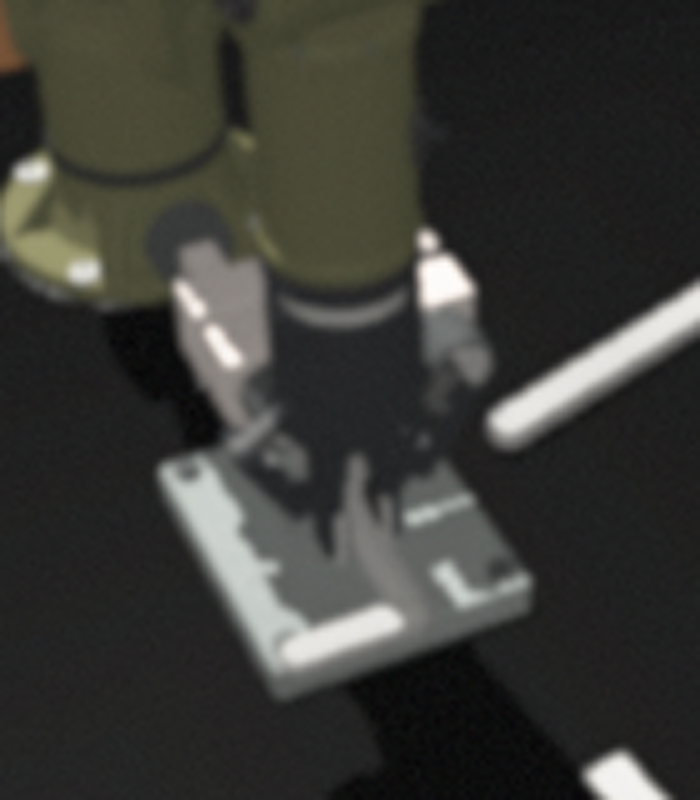

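drive_tool([
  [-1,0,0,0,0,0,0],
  [-1,0,0,0,0,0,0],
  [-1,-0.0001,0,-0.0008,0,-0.5,0],
  [-1,-0.0002,0,-0.0016,0,-1,0],
  [-1,-0.0002,0,-0.0016,0,-1,0],
], force=60)

```text
t: 5.45
position: [0.5637, -0.0497, 0.1778]
ee_rot: [-0.035, 3.123, 0.0]
force: [1.3, 1.0, -1.6]
finger_gap: 0.192
```

Run:
```python
from h import *
show()
```

```text
t 5.45 stand pos [ 0.1565 -0.0517  0.1778] Rx [-1.     0.002 -0.018] Rz [ 0.018 -0.    -1.   ] F(stand) [ 1.31  0.95 -1.63] M [ 0.172 -0.089 -0.089] gap 0.192
```

drive_tool([
  [-1,-0.0001,0,-0.0008,0,-0.5,0],
  [-1,-0.0002,0,-0.0016,0,-1,0],
  [-1,-0.0002,0,-0.0016,0,-1,0],
])

```text
t: 5.82
position: [0.5635, -0.0497, 0.1793]
ee_rot: [-0.035, 3.107, 0.0]
force: [0.9, 0.5, -2.7]
finger_gap: 0.188
```

Run:
```python
from h import *
show()
```

```text
t 5.83 stand pos [ 0.1564 -0.0517  0.1793] Rx [-0.999  0.003 -0.034] Rz [ 0.034 -0.    -0.999] F(stand) [ 0.93  0.45 -2.69] M [ 0.194  0.08  -0.054] gap 0.188
```

drive_tool([
  [-1,-0.0001,0,-0.0008,0,-0.5,0],
  [-1,-0.0002,0,-0.0016,0,-1,0],
  [-1,-0.0002,0,-0.0016,0,-1,0],
  [-1,-0.0002,0,-0.0016,0,-1,0],
])

```text
t: 6.32
position: [0.5637, -0.0497, 0.1809]
ee_rot: [-0.035, 3.09, 0.001]
force: [-0.9, 0.8, -3.7]
finger_gap: 0.187
```

Run:
```python
from h import *
show()
a=cams.grab_frame('scene');save(a[90:250,170:310],'s5',5)
```

```text
t 6.33 stand pos [ 0.1565 -0.0517  0.1809] Rx [-0.999  0.002 -0.052] Rz [ 0.052 -0.    -0.999] F(stand) [-0.87  0.79 -3.72] M [ 0.15   0.341 -0.037] gap 0.187
```

View pics/s5.png

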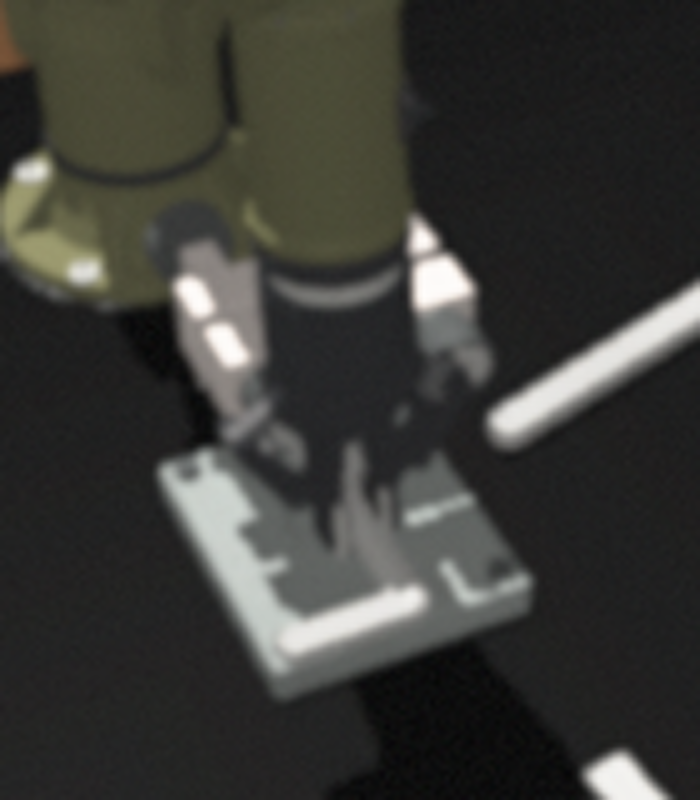

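drive_tool([
  [-1,0,0,0.0003,0,0.3,0],
  [-1,0,0,0.0006,0,0.6,0],
  [-1,0,0,0.0006,0,0.6,0],
])

```text
t: 6.75
position: [0.5642, -0.0498, 0.1804]
ee_rot: [-0.035, 3.1, 0.001]
force: [0.4, -0.0, -3.9]
finger_gap: 0.188
```

Run:
```python
from h import *
show()
```

```text
t 6.75 stand pos [ 0.1571 -0.0518  0.1804] Rx [-0.999  0.002 -0.042] Rz [ 0.042 -0.    -0.999] F(stand) [ 0.42 -0.06 -3.93] M [ 0.068  0.083 -0.014] gap 0.188
```

drive_tool([
  [-1,-0.001,0,0,0,0,0],
  [-1,-0.002,0,0.0001,0,0,0],
  [-1,-0.003,0,0.0001,0,0,0],
  [-1,-0.004,0,0.0002,0,0,0],
  [-1,-0.004,0,0.0002,0,0,0],
])

```text
t: 7.38
position: [0.5682, -0.0496, 0.1805]
ee_rot: [-0.035, 3.1, 0.001]
force: [0.4, -0.8, -3.5]
finger_gap: 0.187
```

Run:
```python
from h import *
show()
```

```text
t 7.38 stand pos [ 0.161  -0.0517  0.1805] Rx [-0.999  0.002 -0.042] Rz [ 0.042 -0.    -0.999] F(stand) [ 0.37 -0.85 -3.5 ] M [ 0.071  0.109 -0.039] gap 0.187
```

drive_tool([
  [-1,-0.004,0,0.0002,0,0,0],
  [-1,-0.008,0,0.0003,0,0,0],
  [-1,-0.012,0,0.0005,0,0,0],
  [-1,-0.016,0,0.0007,0,0,0],
  [-1,-0.016,0,0.0007,0,0,0],
])

```text
t: 8.0
position: [0.5844, -0.0491, 0.1803]
ee_rot: [-0.036, 3.1, 0.001]
force: [0.5, 0.2, -4.6]
finger_gap: 0.185
```

Run:
```python
from h import *
show()
```

```text
t 8.00 stand pos [ 0.1772 -0.0516  0.1803] Rx [-0.999  0.002 -0.042] Rz [ 0.042  0.    -0.999] F(stand) [ 0.48  0.17 -4.61] M [ 0.056  0.145 -0.   ] gap 0.185
```

drive_tool([
  [-1,-0.005,0,0.0002,0,0,0],
  [-1,-0.01,0,0.0004,0,0,0],
  [-1,-0.015,0,0.0006,0,0,0],
  [-1,-0.02,0,0.0008,0,0,0],
  [-1,-0.025,0,0.001,0,0,0],
  [-1,-0.03,0,0.0012,0,0,0],
  [-1,-0.03,0,0.0012,0,0,0],
])

```text
t: 8.88
position: [0.6145, -0.0485, 0.1804]
ee_rot: [-0.035, 3.099, 0.001]
force: [0.9, -0.4, -4.0]
finger_gap: 0.185
```

Run:
```python
from h import *
show()
o,P,R=cur();print(o['qpos'])
a=cams.grab_frame('scene');save(a[60:260,130:330],'s6',3.9)
b=cams.grab_frame('top');save(b[90:260,200:340],'t6',3.4)
```

```text
t 8.88 stand pos [ 0.2073 -0.0518  0.1804] Rx [-0.999  0.002 -0.042] Rz [ 0.042  0.    -0.999] F(stand) [ 0.86 -0.37 -3.97] M [0.065 0.081 0.009] gap 0.185
[ 0.65435346  0.34226773 -0.7519831   1.63327905  0.24807408  1.22083474
  1.44903214]
```

View pics/s6.png

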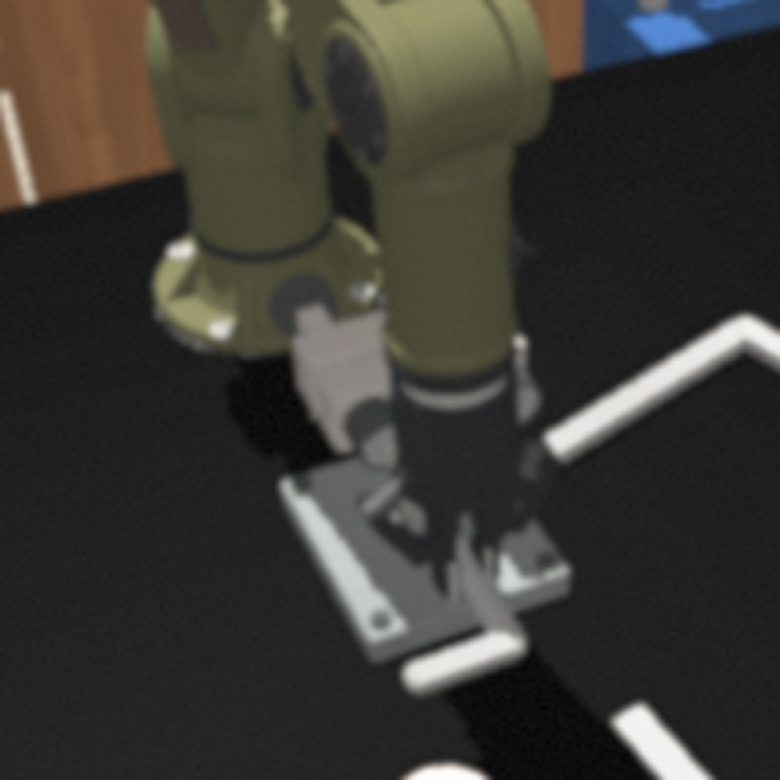

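View pics/t6.png

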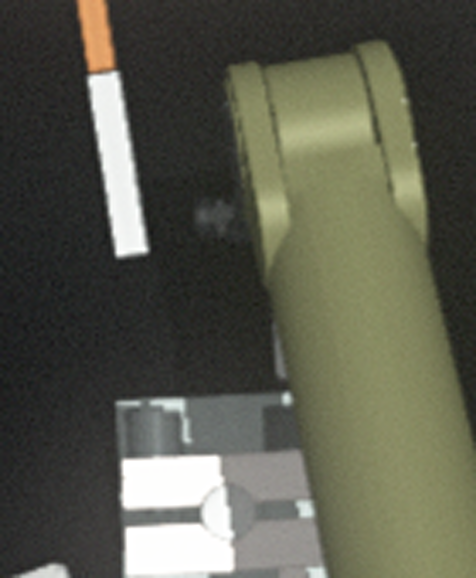

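Run:
```python
from h import *
o,P,R=cur()
Rz=Rn.from_euler('z',-np.pi/2).as_matrix()
for s in [(.27,-.01,.20),(.27,.05,.20),(.27,.12,.20)]:
    print(s,[v.round(4) for v in rel(P,R,SW(s),Rz@R)])
```

```text
(0.27, -0.01, 0.2) [array([-0.0638,  0.0419, -0.017 ]), array([ 3.73430e+00, -2.50000e-03,  8.99225e+01])]
(0.27, 0.05, 0.2) [array([-0.0637,  0.1019, -0.017 ]), array([ 3.73430e+00, -2.50000e-03,  8.99225e+01])]
(0.27, 0.12, 0.2) [array([-0.0635,  0.1719, -0.017 ]), array([ 3.73430e+00, -2.50000e-03,  8.99225e+01])]
```

drive_tool([
  [-1,-0.02,0,-0.008,0,0,0],
  [-1,-0.04,0.01,-0.017,0,0,0],
  [-1,-0.06,0.03,-0.017,0.33,0,8],
  [-1,-0.064,0.05,-0.017,0.66,0,16],
  [-1,-0.064,0.065,-0.017,0.99,0,24],
  [-1,-0.064,0.08,-0.017,1.33,0,32],
  [-1,-0.064,0.095,-0.017,1.66,0,40],
  [-1,-0.064,0.11,-0.017,1.99,0,48],
])

```text
t: 9.98
position: [0.6747, 0.0633, 0.2]
ee_rot: [1.238, 2.846, -0.025]
force: [0.2, 0.8, -2.7]
finger_gap: 0.188
```

Run:
```python
from h import *
o,P,R=cur();show(o);print(o['qpos'])
Rt=Rtool(np.pi/2+st[2])@Rn.from_euler('y',-2.4,degrees=True).as_matrix()
for s in [(.22,.12,.185)]:
    print(s,[v.round(4) for v in rel(P,R,SW(s),Rt)])
```

```text
t 9.97 stand pos [0.2703 0.0585 0.2   ] Rx [-0.663  0.748 -0.042] Rz [ 0.028 -0.031 -0.999] F(stand) [ 0.2   0.79 -2.7 ] M [0.126 0.01  0.029] gap 0.188
[ 0.29416615  0.44430427 -0.60253504  1.43567959  0.29193928  1.32210333
  0.42034015]
(0.22, 0.12, 0.185) [array([0.0799, 0.0032, 0.0117]), array([ 1.74600e+00, -1.69000e-02,  4.15219e+01])]
```

drive_tool([
  [-1,0.012,-0.004,0.0,0.33,0,8],
  [-1,0.024,-0.008,0.0,0.67,0,16],
  [-1,0.036,-0.008,0.002,1.0,0,24],
  [-1,0.048,-0.004,0.004,1.33,0,32],
  [-1,0.06,0,0.007,1.66,0,40],
  [-1,0.07,0.003,0.01,1.75,0,41.5],
  [-1,0.08,0.003,0.0117,1.75,0,41.5],
  [-1,0.08,0.003,0.0117,1.75,0,41.5],
])

```text
t: 10.98
position: [0.6219, 0.1237, 0.1851]
ee_rot: [2.165, 2.236, -0.045]
force: [-0.3, 0.1, -4.1]
finger_gap: 0.186
```

Run:
```python
from h import *
o,P,R=cur();show(o);print(o['qpos'])
a=cams.grab_frame('scene');save(a[60:260,150:350],'s7',3.9);np.save('s7.npy',a)
b=cams.grab_frame('top');save(b[120:280,190:330],'t7',5);np.save('t7.npy',b)
```

```text
t 10.97 stand pos [0.219  0.1202 0.1851] Rx [-0.007  0.999 -0.041] Rz [-0.    -0.041 -0.999] F(stand) [-0.25  0.08 -4.12] M [ 0.136 -0.073 -0.002] gap 0.186
[ 0.15049066  0.36854618 -0.52033677  1.54359843  0.22818612  1.29493075
 -0.37395486]
```

View pics/s7.png

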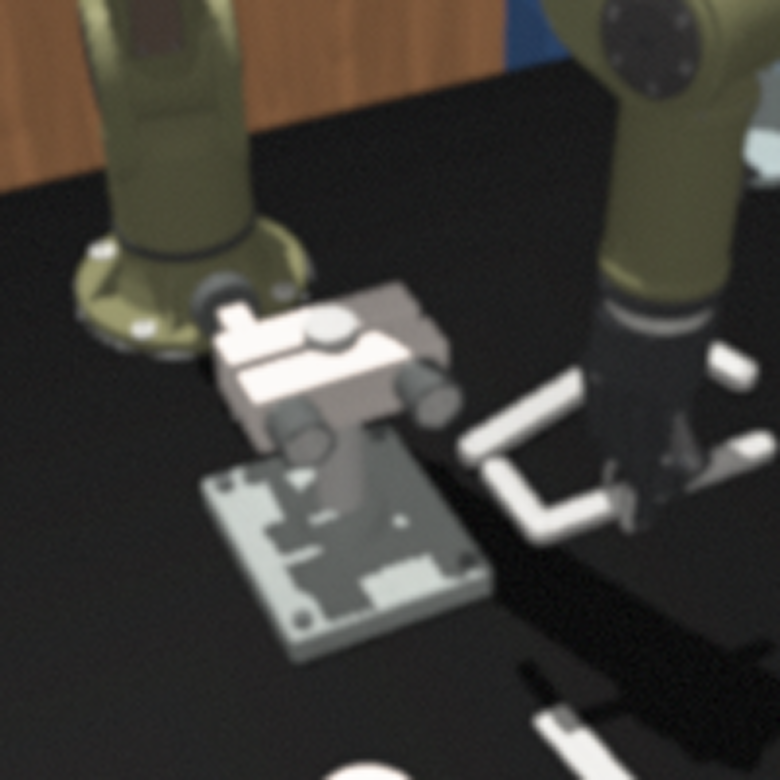

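View pics/t7.png

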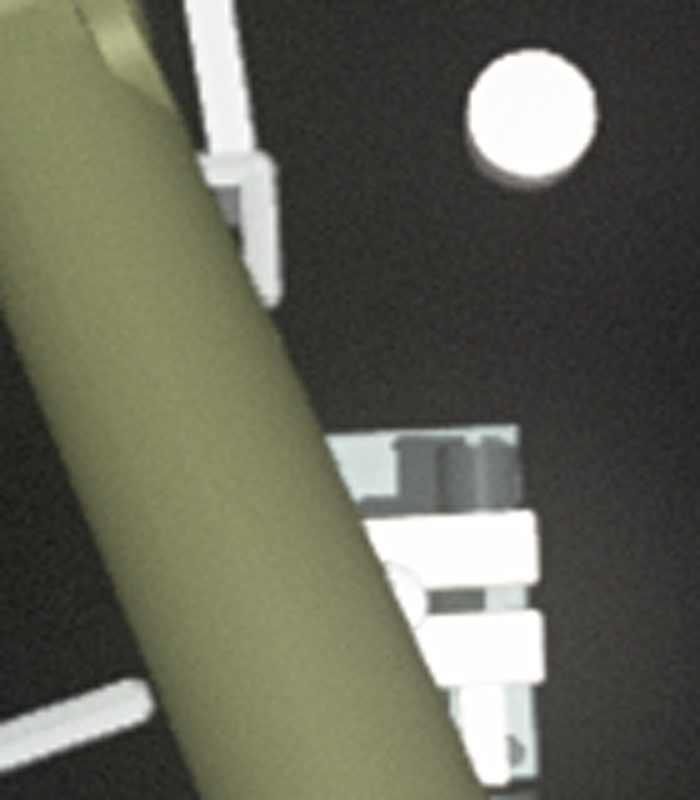

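Run:
```python
from h import *
a=np.load('t7.npy').astype(int).sum(2);b=np.load('top0.npy').astype(int).sum(2)
for v in range(158,182,3): print(v,a[v,236:252])
print()
for v in range(211,222,2): print(v,b[v,234:258], b[v,274:298])
```

```text
158 [376 380 572 638 641 650 660 670 575 349 155 127 145 145 148 135]
161 [371 381 568 635 647 651 654 670 646 411 170 144 120 143 146 134]
164 [340 347 513 623 636 659 662 666 661 423 179 126 145 153 146 143]
167 [192 161 350 586 634 634 659 663 668 453 197 141 139 135 134 132]
170 [262 221 343 567 640 640 654 665 658 483 247 141 134 132 142 135]
173 [279 266 254 438 594 641 652 666 664 494 263 142 129 151 135 129]
176 [292 281 272 264 397 583 654 667 665 552 325 149 131 149 145 148]
179 [301 303 285 273 252 301 419 554 601 476 256 134 135 134 149 139]

211 [271 312 287 254 246 273 288 318 324 352 360 392 387 367 382 385 378 361
 373 528 630 652 658 656] [341 344 326 283 268 306 320 329 344 359 378 413 412 373 368 353 350 315
 309 258 211 210 192 195]
213 [263 319 289 253 252 297 321 328 349 360 367 399 418 368 345 347 325 315
 293 427 606 658 654 654] [352 349 344 289 294 313 324 339 334 355 373 416 430 397 363 368 343 327
 324 290 233 199 206 177]
215 [278 332 326 279 270 291 309 334 343 353 368 414 411 384 360 348 337 319
 304 413 593 663 649 660] [341 353 347 298 284 310 330 339 351 371 378 420 431 385 372 362 352 340
 319 350 273 217 197 196]
217 [248 312 321 282 276 285 306 326 342 364 376 403 417 388 358 348 346 331
 313 423 609 667 661 656] [338 341 353 311 296 308 326 355 346 366 369 422 436 402 376 369 351 341
 336 341 274 215 213 196]
219 [255 314 337 287 255 285 323 327 343 364 369 399 425 384 368 347 332 333
 317 384 572 646 647 656] [363 345 355 313 285 310 319 350 352 365 382 422 438 404 378 369 354 351
 332 353 273 210 207 228]
221 [242 311 327 284 273 292 321 339 341 362 371 411 426 393 371 358 363 332
 315 300 335 350 352 343] [351 346 340 312 295 297 319 342 340 362 367 417 437 428 388 375 372 396
 360 319 299 293 247 214]
```

Run:
```python
from h import *
for s in [(.06,.0483,.19),(.06,.05,.19),(.06,-.0517,.19),(.06,-.05,.19)]: print(s,proj('top',SW(s)))
for uv in [(245.6,216),(285.7,216)]: print(uv,WS(atz('top',uv,.19)))
for uv in [(241.3,158),(242.0,176)]: print(uv,WS(atz('top',uv,.196)))
```

```text
(0.06, 0.0483, 0.19) [245.37917089 217.21470071]
(0.06, 0.05, 0.19) [244.69876419 217.2496826 ]
(0.06, -0.0517, 0.19) [285.37474305 215.15840014]
(0.06, -0.05, 0.19) [284.69528386 215.19333331]
(245.6, 216) [0.06300359 0.04759982 0.19      ]
(285.7, 216) [ 0.057857   -0.05239052  0.19      ]
(241.3, 158) [0.20895733 0.05108564 0.196     ]
(242.0, 176) [0.16325589 0.05154975 0.196     ]
```

Run:
```python
from h import *
a=np.load('s7.npy')
im=cv2.resize(a[:,:,::-1],None,fx=6,fy=6,interpolation=cv2.INTER_CUBIC).copy()
def pt(X): u=proj('scene',X); return tuple(((u+.5)*6-.5).round().astype(int))
def key(zg,e,col):
    heel=np.array([.219,.0515,zg+.069*np.tan(e)])
    tip=heel+.18*np.array([0,np.cos(e),-np.sin(e)]);s=heel+np.array([-.07,0,0])
    for A,B in((heel,tip),(heel,s)): cv2.line(im,pt(SW(A)),pt(SW(B)),col,1)
key(.196,0,(0,0,255));key(.196,np.radians(1),(0,255,0))
# parked/stiff axis line through heads mouth centre
for y in(.0478,-.0522):
    for ang in np.linspace(0,2*np.pi,60):
        cv2.circle(im,pt(SW((.076,y+.02*np.cos(ang),.19+.02*np.sin(ang)))),1,(255,0,255),-1)
c=im[130*6:205*6,215*6:350*6];cv2.imwrite('pics/ov7.png',c[:, :800]);print(c.shape)
```

```text
(450, 810, 3)
```

View pics/ov7.png

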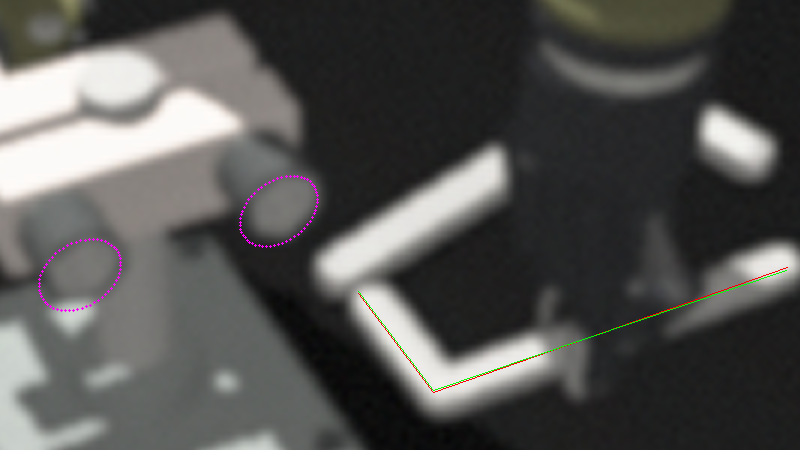

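Run:
```python
from h import *
o,P,R=cur()
for s in [(.156,.1165,.179)]:
    print(s,[v.round(4) for v in rel(P,R,SW(s),R)])
```

```text
(0.156, 0.1165, 0.179) [array([-0.0016, -0.0639,  0.0064]), array([0., 0., 0.])]
```

drive_tool([
  [-1,-0.001,-0.008,0.003,0,0,0],
  [-1,-0.0016,-0.018,0.0064,0,0,0],
  [-1,-0.0016,-0.03,0.0064,0,0,0],
  [-1,-0.0016,-0.042,0.0064,0,0,0],
  [-1,-0.0016,-0.054,0.0064,0,0,0],
  [-1,-0.0016,-0.06,0.0064,0,0,0],
  [-1,-0.0016,-0.0635,0.0064,0,0,0],
  [-1,-0.0016,-0.0635,0.0064,0,0,0],
])

```text
t: 12.08
position: [0.5593, 0.1189, 0.1789]
ee_rot: [2.167, 2.233, -0.045]
force: [0.6, -0.2, -3.7]
finger_gap: 0.186
```

Run:
```python
from h import *
show()
a=cams.grab_frame('scene');save(a[120:210,215:330],'s8',6.5);np.save('s8.npy',a)
b=cams.grab_frame('top');save(b[180:240,215:310],'t8',8);np.save('t8.npy',b)
show()
```

```text
t 12.07 stand pos [0.1563 0.117  0.1789] Rx [-0.005  0.999 -0.042] Rz [ 0.001 -0.042 -0.999] F(stand) [ 0.56 -0.19 -3.75] M [ 0.111 -0.038  0.066] gap 0.186
t 12.18 stand pos [0.1565 0.117  0.1788] Rx [-0.005  0.999 -0.042] Rz [ 0.    -0.042 -0.999] F(stand) [-0.48 -0.91 -3.08] M [ 0.084 -0.023  0.015] gap 0.181
```

View pics/s8.png

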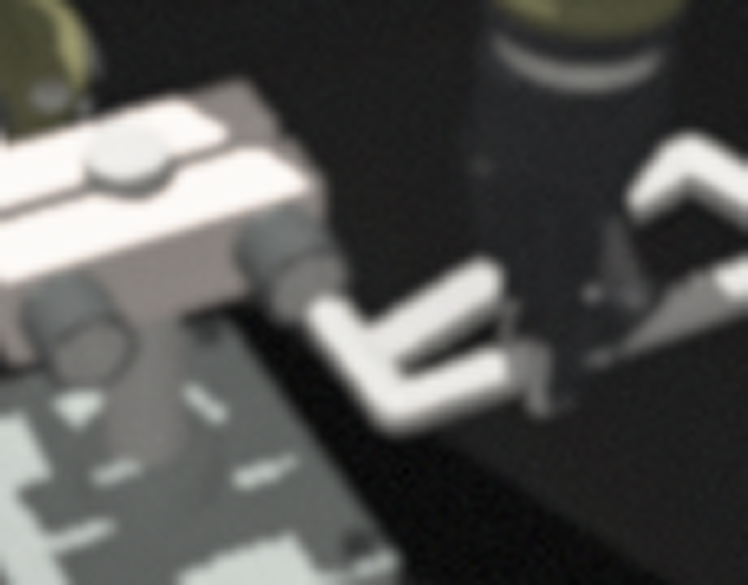

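View pics/t8.png

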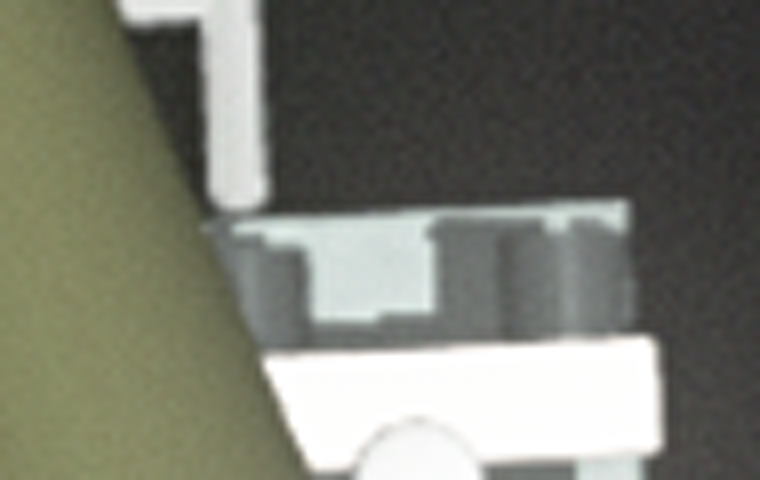

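Run:
```python
from h import *
b=np.load('t8.npy').astype(int).sum(2)
def half(p,u0):
    # subpixel edges at mid-level
    hi=np.median(np.sort(p)[-5:]);out=[]
    return hi
for v in range(184,206,3):
    p=b[v,236:254].astype(float);bg=170;hi=np.sort(p)[-4:].mean();m=(hi+bg)/2
    k=np.where(np.diff((p>m).astype(int))!=0)[0];e=[236+i+(m-p[i])/(p[i+1]-p[i]) for i in k]
    uv=(np.mean(e[-2:]),v);print(v,np.round(e,2),uv[0].round(2),WS(atz('top',uv,.19)).round(4))
o=np.load('top0.npy').astype(int).sum(2)
# original key long arm in parked
for v in range(165,206,6):
    p=o[v,272:296].astype(float);bg=170;hi=np.sort(p)[-4:].mean();m=(hi+bg)/2
    k=np.where(np.diff((p>m).astype(int))!=0)[0];e=[272+i+(m-p[i])/(p[i+1]-p[i]) for i in k]
    print(v,np.round(e,2),WS(atz('top',(np.mean(e[-2:]),v),.188)).round(4))
```

```text
184 [239.79 247.04] 243.42 [0.1437 0.0491 0.19  ]
187 [239.92 247.04] 243.48 [0.1361 0.0493 0.19  ]
190 [240.33 247.11] 243.72 [0.1285 0.0491 0.19  ]
193 [240.33 247.34] 243.84 [0.1209 0.0492 0.19  ]
196 [240.51 247.37] 243.94 [0.1134 0.0493 0.19  ]
199 [240.55 247.69] 244.12 [0.1058 0.0492 0.19  ]
202 [240.57 248.01] 244.29 [0.0982 0.0491 0.19  ]
205 [241.58 247.35] 244.46 [0.0907 0.0491 0.19  ]
165 [278.74 286.06] [ 0.1873 -0.0516  0.188 ]
171 [279.28 286.31] [ 0.1719 -0.0517  0.188 ]
177 [279.53 286.68] [ 0.1566 -0.0516  0.188 ]
183 [279.75 287.07] [ 0.1413 -0.0515  0.188 ]
189 [280.37 287.42] [ 0.1261 -0.0519  0.188 ]
195 [280.53 287.74] [ 0.1109 -0.0516  0.188 ]
201 [280.72 288.16] [ 0.0958 -0.0515  0.188 ]
```

Run:
```python
from h import *
def band(img,y,zf,xs):
    g=cv2.GaussianBlur(img.astype(np.float32).sum(2),(0,0),0.6)
    for x in xs:
        A=proj('scene',SW((x-.005,y,zf(x-.005))));B=proj('scene',SW((x+.005,y,zf(x+.005))));C=(A+B)/2
        d=(B-A)/np.linalg.norm(B-A);n=np.array([d[1],-d[0]])
        if n[1]>0:n=-n
        s=np.arange(-6,6.01,.1)
        p=cv2.remap(g,(C[0]+s*n[0]).astype(np.float32)[None],(C[1]+s*n[1]).astype(np.float32)[None],cv2.INTER_LINEAR)[0]
        hi=p.max();k=np.abs(s)<5;lo=250
        m=(hi+lo)/2;j=np.where(np.diff((p>m).astype(int))!=0)[0]
        zz=proj('scene',SW((x,y,zf(x)+.001)))-C
        print(round(x,3),'edges',s[j].round(2),'hi',int(hi),'mins',int(p[:20].min()),int(p[-20:].min()),'px per mm z',round(zz@n,3))
print('orig');band(np.load('scene0.npy'),-.0516,lambda x:.19-(x-.076)*.052,np.arange(.095,.2,.015))
print('now');band(np.load('s8.npy'),.0492,lambda x:.19,np.arange(.095,.15,.01))
```

```text
orig
0.095 edges [5.2] hi 693 mins 571 408 px per mm z 0.125
0.11 edges [-2.2  5.4] hi 694 mins 305 420 px per mm z 0.126
0.125 edges [-2.3  5.3] hi 695 mins 322 407 px per mm z 0.127
0.14 edges [-2.5  5. ] hi 694 mins 371 376 px per mm z 0.128
0.155 edges [-2.1  5.1] hi 700 mins 295 370 px per mm z 0.129
0.17 edges [-2.2  4.9] hi 702 mins 293 356 px per mm z 0.131
0.185 edges [-2.3  5.1] hi 705 mins 288 380 px per mm z 0.132
0.2 edges [-5.1  5.6] hi 708 mins 409 440 px per mm z 0.133
now
0.095 edges [-2.1  3.7] hi 691 mins 60 150 px per mm z 0.165
0.105 edges [-2.2  3.9] hi 693 mins 52 155 px per mm z 0.166
0.115 edges [-2.1  5.8] hi 692 mins 46 467 px per mm z 0.167
0.125 edges [-2.2] hi 695 mins 44 677 px per mm z 0.168
0.135 edges [-2.1] hi 694 mins 41 583 px per mm z 0.169
0.145 edges [-2.2  4.4] hi 696 mins 42 320 px per mm z 0.17
```

drive_tool([
  [-1,-0.0008,-0.002,0,0,0,0],
  [-1,-0.0008,-0.004,0,0,0,0],
  [-1,-0.0008,-0.006,0,0,0,0],
  [-1,-0.0008,-0.008,0,0,0,0],
  [-1,-0.0008,-0.009,0,0,0,0],
  [-1,-0.0008,-0.01,0,0,0,0],
  [-1,-0.0008,-0.01,0,0,0,0],
])

```text
t: 13.05
position: [0.5492, 0.1178, 0.1788]
ee_rot: [2.167, 2.233, -0.045]
force: [0.9, -0.6, -4.1]
finger_gap: 0.183
```

Run:
```python
from h import *
show()
```

```text
t 13.05 stand pos [0.1462 0.1162 0.1788] Rx [-0.005  0.999 -0.042] Rz [ 0.    -0.042 -0.999] F(stand) [ 0.85 -0.61 -4.06] M [ 0.095 -0.087  0.012] gap 0.183
```

drive_tool([
  [-1,0,-0.0007,0,0,0,0],
  [-1,0,-0.0014,0,0,0,0],
  [-1,0,-0.002,0,0,0,0],
  [-1,0,-0.002,0,0,0,0],
])

```text
t: 13.55
position: [0.5472, 0.1178, 0.1788]
ee_rot: [2.167, 2.233, -0.045]
force: [0.8, -0.2, -3.9]
finger_gap: 0.189
```

Run:
```python
from h import *
show()
```

```text
t 13.55 stand pos [0.1442 0.1162 0.1788] Rx [-0.005  0.999 -0.042] Rz [ 0.    -0.042 -0.999] F(stand) [ 0.84 -0.2  -3.94] M [ 0.144 -0.019  0.046] gap 0.189
```

Continue creeping in.

drive_tool([
  [-1,0,-0.0007,0,0,0,0],
  [-1,0,-0.0014,0,0,0,0],
  [-1,0,-0.002,0,0,0,0],
  [-1,0,-0.002,0,0,0,0],
])

```text
t: 14.05
position: [0.5461, 0.118, 0.1792]
ee_rot: [2.165, 2.232, -0.042]
force: [4.3, 1.8, -4.7]
finger_gap: 0.188
```

Run:
```python
from h import *
show()
```

```text
t 14.05 stand pos [0.1431 0.1164 0.1792] Rx [-0.005  0.999 -0.041] Rz [ 0.002 -0.041 -0.999] F(stand) [ 4.29  1.68 -4.72] M [ 0.285 -1.004  0.272] gap 0.188
```

drive_tool([
  [-1,0,-0.0007,0,0,0,0],
  [-1,0,-0.0014,0,0,0,0],
  [-1,0,-0.0014,0,0,0,0],
])

```text
t: 14.42
position: [0.5455, 0.1182, 0.1795]
ee_rot: [2.164, 2.232, -0.039]
force: [7.0, 0.8, -5.2]
finger_gap: 0.19
```

Run:
```python
from h import *
show()
```

```text
t 14.43 stand pos [0.1426 0.1166 0.1795] Rx [-0.006  0.999 -0.041] Rz [ 0.005 -0.041 -0.999] F(stand) [ 7.04  0.63 -5.22] M [ 0.447 -1.566  0.431] gap 0.19
```

```bash
cat >> h.py <<'E'
def roll(phis,y0=.0484,z0=.19,push=0.0,pose=None):
    """rows rotating about stand-X axis through (y0,z0), relative to current pose (measured)"""
    o,P,R=cur();S=Rn.from_euler('z',st[2]).as_matrix();p=WS(P)
    for k,f in enumerate(phis):
        Q=Rn.from_euler('x',f,degrees=True).as_matrix()
        c=np.array([0,y0,z0]);q=Q@(p-c)+c-[push*(k+1)/len(phis),0,0]
        Rt=S@Q@S.T@R
        d,w=rel(P,R,SW(q),Rt);print(f,d.round(4),w.round(2))
E
python3 - <<'E'
from h import *
roll([1,2,3,4,5,-5])
E
```

```text
1 [ 0.0001  0.     -0.0012] [-0.01  1.    0.  ]
2 [ 0.0002  0.     -0.0024] [-0.01  2.    0.01]
3 [ 0.0003  0.     -0.0036] [-0.02  3.    0.01]
4 [ 0.0004  0.     -0.0048] [-0.02  4.    0.02]
5 [ 0.0004  0.     -0.006 ] [-0.03  5.    0.02]
-5 [-0.0009 -0.      0.0059] [ 0.03 -5.   -0.02]
```

drive_tool([
  [-1,0.0001,0,-0.0012,0,1,0],
  [-1,0.0002,0,-0.0024,0,2,0],
  [-1,0.0003,0,-0.0036,0,3,0],
  [-1,0.0004,0,-0.0048,0,4,0],
  [-1,0.0004,0,-0.006,0,5,0],
  [-1,0.0004,0,-0.006,0,5,0],
])

```text
t: 15.18
position: [0.5455, 0.118, 0.1856]
ee_rot: [-2.167, -2.232, -0.054]
force: [6.6, 0.0, -3.9]
finger_gap: 0.188
```

Run:
```python
from h import *
show()
roll([1,2,3,4,5,-5])
```

```text
t 15.18 stand pos [0.1425 0.1164 0.1856] Rx [-0.005  0.999  0.046] Rz [ 0.004  0.046 -0.999] F(stand) [ 6.63 -0.13 -3.85] M [ 0.037 -1.384  0.369] gap 0.188
1 [ 0.0001  0.     -0.0012] [-0.  1.  0.]
2 [ 0.0002  0.     -0.0024] [-0.01  2.    0.01]
3 [ 0.0003  0.     -0.0036] [-0.01  3.    0.01]
4 [ 0.0004  0.     -0.0047] [-0.02  4.    0.02]
5 [ 0.0004  0.     -0.0059] [-0.02  5.    0.02]
-5 [-0.0009 -0.      0.0059] [ 0.02 -5.   -0.02]
```

drive_tool([
  [-1,0.0001,0,-0.0012,0,1,0],
  [-1,0.0002,0,-0.0024,0,2,0],
  [-1,0.0003,0,-0.0036,0,3,0],
  [-1,0.0004,0,-0.0047,0,4,0],
  [-1,0.0004,0,-0.0059,0,5,0],
  [-1,0.0004,0,-0.0059,0,5,0],
])

```text
t: 15.92
position: [0.5454, 0.1176, 0.1915]
ee_rot: [-2.122, -2.185, -0.145]
force: [5.5, -1.4, -4.4]
finger_gap: 0.19
```

Run:
```python
from h import *
show()
roll([1,2,3,4,5,-5])
```

```text
t 15.93 stand pos [0.1425 0.116  0.1915] Rx [-0.005  0.991  0.132] Rz [ 0.003  0.132 -0.991] F(stand) [ 5.46 -1.49 -4.36] M [-0.373 -1.411  0.359] gap 0.19
1 [ 0.0001  0.     -0.0012] [-0.  1.  0.]
2 [ 0.0002  0.     -0.0024] [-0.01  2.    0.01]
3 [ 0.0003  0.     -0.0035] [-0.01  3.    0.01]
4 [ 0.0004  0.     -0.0047] [-0.02  4.    0.01]
5 [ 0.0004  0.     -0.0059] [-0.02  5.    0.02]
-5 [-0.0009 -0.      0.0058] [ 0.02 -5.   -0.02]
```

drive_tool([
  [-1,0,0,-0.0012,0,1,0],
  [-1,0,0,-0.0024,0,2,0],
  [-1,0,0,-0.0035,0,3,0],
  [-1,0,0,-0.0047,0,4,0],
  [-1,0,0,-0.0059,0,5,0],
  [-1,0,0,-0.0059,0,5,0],
])

```text
t: 16.68
position: [0.5455, 0.1166, 0.1974]
ee_rot: [-2.075, -2.137, -0.232]
force: [5.4, -0.6, -3.3]
finger_gap: 0.186
```

Run:
```python
from h import *
show()
roll([1,2,3,4,5,-5])
```

```text
t 16.68 stand pos [0.1425 0.115  0.1974] Rx [-0.005  0.976  0.217] Rz [ 0.003  0.217 -0.976] F(stand) [ 5.38 -0.74 -3.3 ] M [-0.565 -1.251  0.16 ] gap 0.186
1 [ 0.0001  0.     -0.0012] [-0.  1.  0.]
2 [ 0.0002  0.     -0.0023] [-0.01  2.    0.01]
3 [ 0.0003  0.     -0.0035] [-0.01  3.    0.01]
4 [ 0.0003  0.     -0.0047] [-0.02  4.    0.01]
5 [ 0.0004  0.     -0.0058] [-0.02  5.    0.01]
-5 [-0.0009 -0.      0.0058] [ 0.02 -5.   -0.01]
```

drive_tool([
  [-1,0,-0.001,-0.0012,0,1,0],
  [-1,0,-0.001,-0.0023,0,2,0],
  [-1,0,-0.001,-0.0035,0,3,0],
  [-1,0,-0.001,-0.0047,0,4,0],
  [-1,0,-0.001,-0.0058,0,5,0],
  [-1,0,-0.001,-0.007,0,6,0],
  [-1,0,-0.001,-0.0081,0,7,0],
  [-1,0,-0.001,-0.0081,0,7,0],
])

```text
t: 17.68
position: [0.5452, 0.1145, 0.2056]
ee_rot: [-2.007, -2.066, -0.351]
force: [6.9, -0.5, -2.2]
finger_gap: 0.186
```

Run:
```python
from h import *
show()
roll([-8,-16])
a=cams.grab_frame('scene');save(a[120:210,205:330],'s9',6);np.save('s9.npy',a)
```

```text
t 17.68 stand pos [0.1422 0.1129 0.2056] Rx [-0.005  0.942  0.334] Rz [ 0.004  0.334 -0.942] F(stand) [ 6.87 -0.67 -2.19] M [-0.889 -1.525  0.075] gap 0.186
-8 [-0.0016 -0.      0.0091] [ 0.04 -8.   -0.03]
-16 [-0.0044 -0.0001  0.0179] [  0.08 -16.    -0.07]
```

View pics/s9.png

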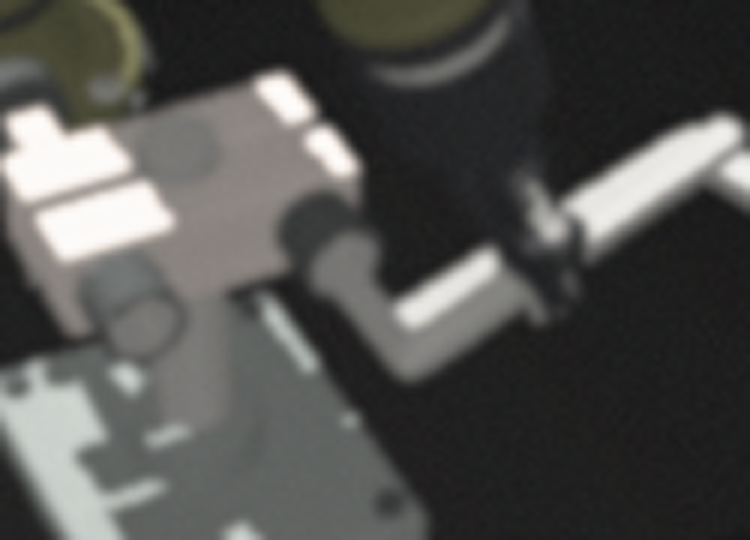

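drive_tool([
  [-1,-0.0008,0.003,0.0045,0,-4,0],
  [-1,-0.0016,0.003,0.0091,0,-8,0],
  [-1,-0.003,0.003,0.0135,0,-12,0],
  [-1,-0.0044,0.003,0.0179,0,-16,0],
  [-1,-0.0044,0.003,0.0179,0,-16,0],
])

```text
t: 18.35
position: [0.5458, 0.1195, 0.1863]
ee_rot: [-2.152, -2.225, -0.069]
force: [4.4, 1.8, -3.5]
finger_gap: 0.184
```

Run:
```python
from h import *
show()
roll([-4,-8,-12])
```

```text
t 18.35 stand pos [0.1429 0.1179 0.1863] Rx [-0.008  0.998  0.064] Rz [ 0.     0.064 -0.998] F(stand) [ 4.49  1.68 -3.5 ] M [ 0.306 -0.879  0.068] gap 0.184
-4 [-0.0007 -0.      0.0048] [ 0.03 -4.   -0.  ]
-8 [-0.0018 -0.      0.0095] [ 0.07 -8.   -0.  ]
-12 [-0.0032 -0.      0.0142] [  0.1 -12.   -0. ]
```

drive_tool([
  [-1,0,0,0,0,0,0],
  [-1,0,0,0,0,0,0],
])

```text
t: 18.6
position: [0.5462, 0.1176, 0.1864]
ee_rot: [-2.157, -2.22, -0.07]
force: [3.9, 1.8, -3.7]
finger_gap: 0.189
```

Run:
```python
from h import *
show()
a=cams.grab_frame('scene');save(a[120:210,205:330],'s10',6);np.save('s10.npy',a)
b=cams.grab_frame('top');save(b[170:240,215:310],'t10',8);np.save('t10.npy',b)
b=b.astype(int).sum(2)
for v in range(184,214,3):
    p=b[v,236:254].astype(float);bg=170;hi=np.sort(p)[-4:].mean();m=(hi+bg)/2
    k=np.where(np.diff((p>m).astype(int))!=0)[0];e=[236+i+(m-p[i])/(p[i+1]-p[i]) for i in k]
    uv=(np.mean(e[-2:]),v);print(v,np.round(e,2),WS(atz('top',uv,.19)).round(4))
```

```text
t 18.60 stand pos [0.1432 0.116  0.1864] Rx [-0.004  0.998  0.064] Rz [ 0.     0.064 -0.998] F(stand) [ 3.95  1.67 -3.71] M [ 0.453 -0.931  0.048] gap 0.189
184 [247.68] [0.1431 0.0384 0.19  ]
187 [248.02] [0.1355 0.0379 0.19  ]
190 [246.93] [0.1281 0.041  0.19  ]
193 [248.29] [0.1203 0.038  0.19  ]
196 [249.18] [0.1127 0.0362 0.19  ]
199 [250.32] [0.105  0.0337 0.19  ]
202 [251.28] [0.0973 0.0317 0.19  ]
205 [252.19] [0.0897 0.0298 0.19  ]
208 [252.99] [0.0821 0.0282 0.19  ]
211 [] [nan nan nan]
  return _methods._mean(a, axis=axis, dtype=dtype,
  ret = ret.dtype.type(ret / rcount)
```

View pics/s10.png

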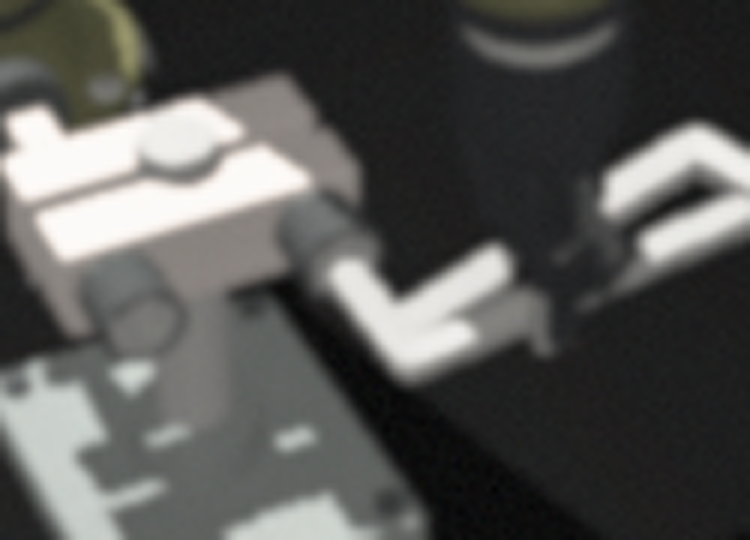

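View pics/t10.png

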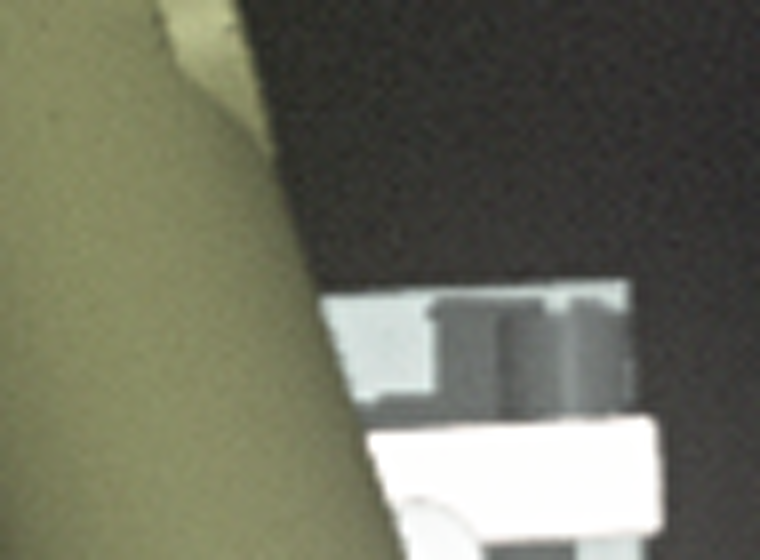

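drive_tool([
  [-1,0,0,0.0024,0,-2,0],
  [-1,-0.0003,0,0.0048,0,-4,0],
  [-1,-0.0008,-0.0005,0.0072,0,-6,0],
  [-1,-0.0014,-0.001,0.0095,0,-8,0],
  [-1,-0.0021,-0.001,0.0119,0,-10,0],
  [-1,-0.0028,-0.001,0.0142,0,-12,0],
  [-1,-0.0028,-0.001,0.0142,0,-12,0],
  [-1,-0.0028,-0.001,0.0142,0,-12,0],
])

```text
t: 19.7
position: [0.5459, 0.1151, 0.172]
ee_rot: [2.111, 2.175, -0.153]
force: [5.5, 0.6, -5.0]
finger_gap: 0.186
```

Run:
```python
from h import *
show()
roll([-2,-4,-6])
```

```text
t 19.70 stand pos [0.1429 0.1135 0.172 ] Rx [-0.005  0.989 -0.146] Rz [ 0.003 -0.146 -0.989] F(stand) [ 5.56  0.47 -5.02] M [ 0.468 -1.197  0.538] gap 0.186
-2 [-0.0003 -0.      0.0023] [ 0.01 -2.   -0.01]
-4 [-0.0007 -0.      0.0047] [ 0.02 -4.   -0.01]
-6 [-0.0012 -0.      0.007 ] [ 0.03 -6.   -0.02]
```

drive_tool([
  [-1,-0.0001,-0.0005,0.0012,0,-1,0],
  [-1,-0.0003,-0.001,0.0023,0,-2,0],
  [-1,-0.0005,-0.001,0.0035,0,-3,0],
  [-1,-0.0007,-0.001,0.0047,0,-4,0],
  [-1,-0.0009,-0.001,0.0058,0,-5,0],
  [-1,-0.0012,-0.001,0.007,0,-6,0],
  [-1,-0.0012,-0.001,0.007,0,-6,0],
])

```text
t: 20.58
position: [0.5457, 0.1138, 0.1654]
ee_rot: [2.053, 2.117, -0.254]
force: [7.1, 1.6, -5.8]
finger_gap: 0.184
```

Run:
```python
from h import *
show()
roll([-2,-4,-6])
```

```text
t 20.57 stand pos [0.1426 0.1122 0.1654] Rx [-0.005  0.969 -0.248] Rz [ 0.005 -0.248 -0.969] F(stand) [ 7.13  1.45 -5.77] M [ 0.856 -1.587  0.778] gap 0.184
-2 [-0.0003 -0.      0.0024] [ 0.01 -2.   -0.01]
-4 [-0.0007 -0.      0.0047] [ 0.02 -4.   -0.02]
-6 [-0.0012 -0.      0.0071] [ 0.03 -6.   -0.03]
```

Run:
```python
from h import *
b=np.load('top0.npy').astype(int).sum(2)
for u in (281,283,285,288,292,296,300,304): print(u,b[140:162,u])
b=np.load('t8.npy').astype(int).sum(2)
for u in (234,236,238,240,242,244): print(u,b[164:190,u])
```

```text
281 [148 137 117 152 128 143 159 351 563 645 663 651 642 658 646 652 649 646
 642 640 639 640]
283 [320 380 447 428 415 374 330 520 610 632 660 673 669 671 669 671 666 673
 669 666 662 666]
285 [763 762 762 762 764 765 755 674 619 627 672 675 669 595 539 517 502 506
 505 554 573 590]
288 [756 756 756 756 756 759 762 684 619 618 664 676 680 552 370 271 171 143
 127 150 159 142]
292 [755 755 755 756 756 756 749 667 615 639 671 675 668 479 347 323 329 219
 151 155 162 140]
296 [756 756 758 758 758 760 736 650 606 658 665 677 676 464 394 342 340 272
 199 159 157 150]
300 [756 756 756 758 759 761 720 632 602 658 666 677 686 547 423 378 320 209
 165 133 159 156]
304 [759 758 756 756 758 759 714 616 609 659 671 677 613 391 208 153 156 152
 145 173 145 148]
234 [682 430 198 134 135 138 114 133 141 145 149 324 589 648 647 673 678 679
 500 261 129 137 157 141 156 137]
236 [716 416 174 140 146 141 149 143 149 147 155 369 594 644 658 671 680 686
 473 232 141 128 137 151 143 132]
238 [602 303 164 126 145 130 134 154 139 153 161 370 599 641 665 678 680 681
 425 191 114 127 137 136 125 133]
240 [522 235 150 137 135 140 146 146 139 142 186 486 626 654 657 676 680 671
 590 543 477 435 446 434 429 356]
242 [447 169 135 147 146 147 127 136 133 141 191 465 600 651 665 664 639 639
 644 635 637 639 630 643 635 636]
244 [145 123 160 129 146 148 143 145 133 142 166 348 565 664 684 673 668 663
 663 658 669 667 658 659 652 657]
```

Run:
```python
from h import *
print(WS(atz('top',(287,150.2),.182)),WS(atz('top',(287,150.2),.186)))
print(WS(atz('top',(236,178.7),.19)),WS(atz('top',(240,178.6),.19)))
b=np.load('top0.npy').astype(int).sum(2)
for u in (238,240,242,244,246,248,250,279,281,290,292): print(u,b[200:226,u])
```

```text
[ 0.22574915 -0.06587782  0.182     ] [ 0.22495414 -0.06556581  0.186     ]
[0.15806973 0.06707437 0.19      ] [0.1578088  0.05701611 0.19      ]
238 [159 149 160 152 167 158 161 266 555 411 257 246 261 252 268 270 273 276
 266 255 277 273 275 271 339 717]
240 [160 162 160 161 174 165 177 300 569 421 261 288 304 321 310 309 302 306
 307 323 312 321 305 310 403 723]
242 [154 157 177 175 179 169 167 309 336 326 324 324 336 349 339 343 337 342
 348 343 350 341 343 336 441 742]
244 [162 169 178 166 156 161 192 364 537 412 343 360 360 367 367 368 365 376
 367 369 373 371 374 365 507 749]
246 [177 166 174 179 171 177 217 471 628 442 346 387 400 418 417 411 414 417
 413 425 431 426 410 426 634 762]
248 [161 175 175 170 166 176 219 499 639 608 477 382 352 345 366 360 356 358
 363 368 365 371 369 383 587 764]
250 [165 177 181 172 183 169 230 524 666 663 521 378 316 325 347 337 336 346
 345 332 351 363 340 374 605 765]
279 [169 173 190 187 179 263 491 402 335 296 306 306 309 313 301 310 301 308
 315 310 308 297 358 710 764 761]
281 [474 482 434 385 388 450 595 473 394 348 330 329 334 339 340 339 345 355
 357 350 341 342 398 740 765 762]
290 [172 181 181 163 217 491 609 550 426 342 343 350 345 343 356 352 349 351
 357 354 343 372 585 765 764 761]
292 [171 182 193 172 252 527 585 588 517 367 310 309 316 324 316 319 319 336
 332 332 329 360 660 765 764 761]
```

```bash
cat > edge.py <<'E'
from h import *
def band(img,y,zf,xs):
    g=img.astype(np.float32).sum(2);r=[]
    for x in xs:
        A=proj('scene',SW((x-.005,y,zf(x-.005))));B=proj('scene',SW((x+.005,y,zf(x+.005))));C=(A+B)/2
        d=(B-A)/np.linalg.norm(B-A);n=np.array([d[1],-d[0]])
        if n[1]>0:n=-n
        s=np.arange(-6,6.01,.1)
        p=cv2.remap(g,(C[0]+s*n[0]).astype(np.float32)[None],(C[1]+s*n[1]).astype(np.float32)[None],cv2.INTER_CUBIC)[0]
        lo=p[(s>-4.6)&(s<-4)].mean();hi=p[(s>-1)&(s<0)].mean();m=(lo+hi)/2
        k=(s<0);j=np.where((p[k][:-1]<m)&(p[k][1:]>=m))[0]
        e=s[j[-1]] if len(j) else np.nan;r.append(e)
        print(round(x,3),'lo',int(lo),'hi',int(hi),'edge',round(e,2))
    print('mean',np.nanmean(r))
if __name__=='__main__':
  print('orig');band(np.load('scene0.npy'),-.0516,lambda x:.19-(x-.076)*.052,np.arange(.105,.19,.01))
  print('s7');band(np.load('s7.npy'),.0515,lambda x:.1961,np.arange(.16,.205,.006))
  print('s8');band(np.load('s8.npy'),.0492,lambda x:.19,np.arange(.095,.145,.006))
E
python3 edge.py
```

```text
orig
0.105 lo 347 hi 673 edge -1.8
0.115 lo 306 hi 681 edge -2.1
0.125 lo 325 hi 675 edge -2.0
0.135 lo 501 hi 670 edge -1.4
0.145 lo 301 hi 681 edge -2.0
0.155 lo 299 hi 679 edge -2.0
0.165 lo 300 hi 688 edge -2.1
0.175 lo 291 hi 683 edge -2.2
0.185 lo 295 hi 697 edge -2.2
mean -1.977777777777792
s7
0.16 lo 143 hi 673 edge -2.5
0.166 lo 139 hi 675 edge -2.5
0.172 lo 136 hi 667 edge -2.4
0.178 lo 139 hi 680 edge -2.5
0.184 lo 131 hi 677 edge -2.5
0.19 lo 129 hi 669 edge -2.4
0.196 lo 130 hi 683 edge -2.4
0.202 lo 100 hi 677 edge -2.4
mean -2.4500000000000126
s8
0.095 lo 141 hi 678 edge -2.5
0.101 lo 157 hi 683 edge -2.6
0.107 lo 153 hi 683 edge -2.6
0.113 lo 133 hi 681 edge -2.5
0.119 lo 132 hi 682 edge -2.5
0.125 lo 133 hi 686 edge -2.6
0.131 lo 121 hi 684 edge -2.6
0.137 lo 119 hi 678 edge -2.5
0.143 lo 132 hi 686 edge -2.6
mean -2.555555555555568
```

drive_tool([
  [-1,0,0.003,0,0,0,0],
  [-1,0,0.007,0,0,0,0],
  [-1,0,0.011,0,0,0,0],
  [-1,0,0.011,0,0,0,0],
])

```text
t: 21.08
position: [0.5548, 0.1136, 0.1647]
ee_rot: [2.056, 2.117, -0.261]
force: [0.5, -0.7, -4.4]
finger_gap: 0.19
```

Run:
```python
from h import *
o,P,R=cur();show(o)
Rt=Rtool(np.pi/2+st[2])@Rn.from_euler('y',-3,degrees=True).as_matrix()
p=np.array([.150,.1162,.1818]);print([v.round(4) for v in rel(P,R,SW(p),Rt)])
```

```text
t 21.07 stand pos [0.1517 0.1118 0.1647] Rx [-0.004  0.969 -0.249] Rz [-0.    -0.249 -0.969] F(stand) [ 0.52 -0.67 -4.44] M [ 0.506 -0.04  -0.067] gap 0.19
[array([ 0.    , -0.0017, -0.0176]), array([-0.0292, 11.4034,  0.2509])]
```

drive_tool([
  [-1,0,0,-0.0045,0,3,0],
  [-1,0,0,-0.009,0,6,0.1],
  [-1,0,0,-0.0135,0,9,0.2],
  [-1,0,0,-0.0176,0,11.4,0.25],
  [-1,0,0,-0.0176,0,11.4,0.25],
  [-1,0,0,-0.0176,0,11.4,0.25],
])

```text
t: 21.82
position: [0.5544, 0.1186, 0.1818]
ee_rot: [2.165, 2.223, -0.057]
force: [0.1, 0.9, -4.4]
finger_gap: 0.186
```

Run:
```python
from h import *
from edge import band
show()
a=cams.grab_frame('scene');np.save('s11.npy',a)
b=cams.grab_frame('top').astype(int).sum(2)
for v in range(184,206,3):
    p=b[v,236:254].astype(float);bg=170;hi=np.sort(p)[-4:].mean();m=(hi+bg)/2
    k=np.where(np.diff((p>m).astype(int))!=0)[0];e=[236+i+(m-p[i])/(p[i+1]-p[i]) for i in k]
    if len(e)>1: print(v,np.round(e,2),WS(atz('top',(np.mean(e[-2:]),v),.19)).round(4))
band(a,.0484,lambda x:.19,np.arange(.095,.145,.008))
show()
```

```text
t 21.82 stand pos [0.1514 0.1168 0.1818] Rx [-0.001  0.999 -0.053] Rz [ 0.    -0.053 -0.999] F(stand) [ 0.11  0.95 -4.39] M [ 0.179  0.006 -0.017] gap 0.186
184 [236.73 238.62 246.71] [0.1438 0.051  0.19  ]
187 [239.82 247.02] [0.1361 0.0495 0.19  ]
190 [239.93 247.05] [0.1285 0.0497 0.19  ]
193 [240.33 247.15] [0.1209 0.0494 0.19  ]
196 [240.34 247.37] [0.1134 0.0495 0.19  ]
199 [240.51 247.38] [0.1058 0.0496 0.19  ]
202 [240.56 247.72] [0.0982 0.0495 0.19  ]
205 [240.58 247.79] [0.0907 0.0498 0.19  ]
0.095 lo 87 hi 590 edge -2.0
0.103 lo 86 hi 611 edge -2.0
0.111 lo 63 hi 599 edge -2.1
0.119 lo 57 hi 604 edge -2.1
0.127 lo 60 hi 613 edge -2.1
0.135 lo 58 hi 608 edge -2.2
0.143 lo 57 hi 603 edge -2.2
mean -2.100000000000014
t 21.93 stand pos [0.1514 0.1171 0.1817] Rx [-0.002  0.999 -0.053] Rz [-0.    -0.053 -0.999] F(stand) [ 0.3  -0.12 -4.57] M [ 0.117 -0.053  0.042] gap 0.184
```

Run:
```python
from h import *
a=np.load('s8.npy');b=np.load('s11.npy')
c=np.hstack([a[145:195,255:295],b[145:195,255:295]]);save(c,'cmp',9)
def prof(img,y,z,x):
    g=img.astype(np.float32).sum(2)
    A=proj('scene',SW((x-.005,y,z)));B=proj('scene',SW((x+.005,y,z)));C=(A+B)/2
    d=(B-A)/np.linalg.norm(B-A);n=np.array([d[1],-d[0]])
    if n[1]>0:n=-n
    s=np.arange(-5,5.1,.5)
    return cv2.remap(g,(C[0]+s*n[0]).astype(np.float32)[None],(C[1]+s*n[1]).astype(np.float32)[None],cv2.INTER_CUBIC)[0].astype(int)
print(np.arange(-5,5.1,.5))
for x in(.1,.12): print(prof(a,.0492,.19,x));print(prof(b,.0496,.19,x))
print(prof(np.load('scene0.npy'),-.0516,.19-.04*.05,.116))
```

```text
[-5.  -4.5 -4.  -3.5 -3.  -2.5 -2.  -1.5 -1.  -0.5  0.   0.5  1.   1.5
  2.   2.5  3.   3.5  4.   4.5  5. ]
[ 89 123 188 251 325 418 508 594 649 681 699 701 699 696 688 662 617 541
 461 356 249]
[ 74  90 134 182 247 323 409 510 579 649 687 693 699 698 691 686 667 618
 562 458 363]
[ 64 108 164 226 325 403 488 591 648 688 699 698 698 695 687 682 678 673
 676 677 668]
[ 47  72 103 162 246 311 412 510 590 655 685 700 703 699 693 688 680 672
 673 673 662]
[296 304 313 334 372 421 508 577 646 679 692 700 699 695 692 683 674 651
 607 558 491]
```

View pics/cmp.png

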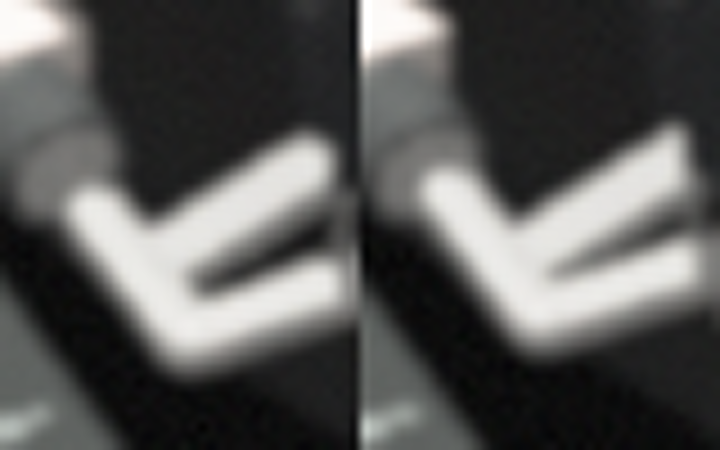

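drive_tool([
  [-1,-0.0012,0,0,0,0,0],
  [-1,-0.0012,-0.002,0,0,0,0],
  [-1,-0.0012,-0.004,0,0,0,0],
  [-1,-0.0012,-0.006,0,0,0,0],
  [-1,-0.0012,-0.0075,0,0,0,0],
  [-1,-0.0012,-0.0085,0,0,0,0],
  [-1,-0.0012,-0.0085,0,0,0,0],
])

```text
t: 22.8
position: [0.5463, 0.117, 0.1822]
ee_rot: [2.166, 2.222, -0.056]
force: [-0.3, -0.1, -3.7]
finger_gap: 0.183
```

Run:
```python
from h import *
show()
```

```text
t 22.80 stand pos [0.1433 0.1153 0.1822] Rx [-0.001  0.999 -0.052] Rz [ 0.001 -0.052 -0.999] F(stand) [-0.34 -0.12 -3.68] M [ 0.123 -0.033  0.015] gap 0.183
```

drive_tool([
  [-1,0,-0.0007,0,0,0,0],
  [-1,0,-0.0014,0,0,0,0],
  [-1,0,-0.002,0,0,0,0],
  [-1,0,-0.002,0,0,0,0],
])

```text
t: 23.3
position: [0.5443, 0.117, 0.1822]
ee_rot: [2.166, 2.223, -0.056]
force: [-0.3, 0.9, -3.2]
finger_gap: 0.187
```

Run:
```python
from h import *
show()
```

```text
t 23.30 stand pos [0.1413 0.1154 0.1822] Rx [-0.001  0.999 -0.052] Rz [ 0.001 -0.052 -0.999] F(stand) [-0.25  0.92 -3.15] M [ 0.14  -0.052 -0.012] gap 0.187
```

Now it passes the earlier stall point at .1435 with no force, so it's entering.

drive_tool([
  [-1,0,-0.0007,0,0,0,0],
  [-1,0,-0.0014,0,0,0,0],
  [-1,0,-0.002,0,0,0,0],
  [-1,0,-0.002,0,0,0,0],
])

```text
t: 23.8
position: [0.5427, 0.1169, 0.1823]
ee_rot: [2.165, 2.222, -0.054]
force: [0.7, 0.3, -4.3]
finger_gap: 0.186
```

Run:
```python
from h import *
show()
```

```text
t 23.80 stand pos [0.1397 0.1154 0.1823] Rx [-0.001  0.999 -0.052] Rz [ 0.002 -0.052 -0.999] F(stand) [ 0.74  0.3  -4.32] M [ 0.195 -0.432  0.14 ] gap 0.186
```

drive_tool([
  [-1,0,-0.0007,0,0,0,0],
  [-1,0,-0.0014,0,0,0,0],
  [-1,0,-0.0014,0,0,0,0],
])

```text
t: 24.18
position: [0.5404, 0.1171, 0.1821]
ee_rot: [2.166, 2.223, -0.057]
force: [1.3, 1.3, -2.6]
finger_gap: 0.19
```

Run:
```python
from h import *
show()
roll([1,2,3,4,5,-5])
```

```text
t 24.18 stand pos [0.1374 0.1157 0.1821] Rx [-0.001  0.999 -0.052] Rz [-0.    -0.052 -0.999] F(stand) [ 1.29  1.26 -2.57] M [ 0.304 -0.069 -0.022] gap 0.19
1 [ 0.0001 -0.     -0.0012] [-0.  1. -0.]
2 [ 0.0001 -0.     -0.0024] [-0.  2. -0.]
3 [ 0.0001 -0.     -0.0035] [-0.  3. -0.]
4 [ 0.0001 -0.     -0.0047] [-0.  4. -0.]
5 [ 0.0001 -0.     -0.0059] [-0.  5. -0.]
-5 [-0.0006  0.      0.0059] [ 0. -5.  0.]
```

drive_tool([
  [-1,0,-0.001,0,0,0,0],
  [-1,0,-0.002,0,0,0,0],
  [-1,0,-0.003,0,0,0,0],
  [-1,0,-0.004,0,0,0,0],
  [-1,0,-0.004,0,0,0,0],
])

```text
t: 24.8
position: [0.5369, 0.1169, 0.1822]
ee_rot: [2.166, 2.223, -0.055]
force: [1.6, 1.8, -3.4]
finger_gap: 0.186
```

Run:
```python
from h import *
show()
```

```text
t 24.80 stand pos [0.1339 0.1156 0.1822] Rx [-0.001  0.999 -0.052] Rz [ 0.001 -0.052 -0.999] F(stand) [ 1.68  1.72 -3.44] M [ 0.484 -0.209 -0.033] gap 0.186
```

drive_tool([
  [-1,0,-0.001,0,0,0,0],
  [-1,0,-0.002,0,0,0,0],
  [-1,0,-0.003,0,0,0,0],
  [-1,0,-0.004,0,0,0,0],
  [-1,0,-0.004,0,0,0,0],
])

```text
t: 25.42
position: [0.5328, 0.1168, 0.1822]
ee_rot: [2.166, 2.223, -0.055]
force: [1.5, 3.6, -2.1]
finger_gap: 0.189
```

Run:
```python
from h import *
show()
```

```text
t 25.43 stand pos [0.1299 0.1155 0.1822] Rx [-0.001  0.999 -0.052] Rz [ 0.001 -0.052 -0.999] F(stand) [ 1.61  3.52 -2.09] M [ 0.657 -0.273 -0.016] gap 0.189
```

drive_tool([
  [-1,0.0007,-0.001,-0.0003,0,0,0],
  [-1,0.0007,-0.002,-0.0003,0,0,0],
  [-1,0.0007,-0.003,-0.0003,0,0,0],
  [-1,0.0007,-0.004,-0.0003,0,0,0],
  [-1,0.0007,-0.005,-0.0003,0,0,0],
  [-1,0.0007,-0.006,-0.0003,0,0,0],
  [-1,0.0007,-0.006,-0.0003,0,0,0],
])

```text
t: 26.3
position: [0.5266, 0.1169, 0.1823]
ee_rot: [2.166, 2.222, -0.057]
force: [-0.2, 0.4, -2.9]
finger_gap: 0.184
```

Run:
```python
from h import *
show()
```

```text
t 26.30 stand pos [0.1236 0.1158 0.1823] Rx [-0.001  0.999 -0.053] Rz [-0.    -0.053 -0.999] F(stand) [-0.24  0.4  -2.94] M [ 0.184 -0.01  -0.054] gap 0.184
```

drive_tool([
  [-1,0,-0.001,0,0,0,0],
  [-1,0,-0.002,0,0,0,0],
  [-1,0,-0.003,0,0,0,0],
  [-1,0,-0.004,0,0,0,0],
  [-1,0,-0.005,0,0,0,0],
  [-1,0,-0.006,0,0,0,0],
  [-1,0,-0.006,0,0,0,0],
])

```text
t: 27.18
position: [0.5208, 0.117, 0.1824]
ee_rot: [2.166, 2.222, -0.056]
force: [0.3, -0.3, -4.1]
finger_gap: 0.183
```

Run:
```python
from h import *
show()
a=cams.grab_frame('scene');save(a[110:210,205:330],'s12',6)
```

```text
t 27.18 stand pos [0.1178 0.116  0.1824] Rx [-0.001  0.999 -0.052] Rz [ 0.001 -0.052 -0.999] F(stand) [ 0.32 -0.35 -4.14] M [ 0.133 -0.068  0.034] gap 0.183
```

View pics/s12.png

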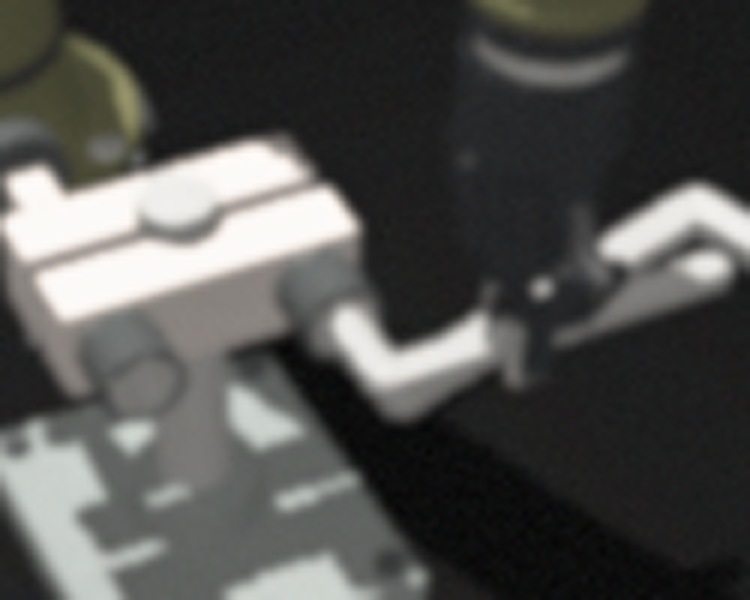

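drive_tool([
  [-1,0,-0.001,0,0,0,0],
  [-1,0,-0.002,0,0,0,0],
  [-1,0,-0.003,0,0,0,0],
  [-1,0,-0.004,0,0,0,0],
  [-1,0,-0.004,0,0,0,0],
])

```text
t: 27.85
position: [0.5168, 0.1169, 0.1824]
ee_rot: [2.166, 2.222, -0.056]
force: [0.3, -0.8, -4.3]
finger_gap: 0.187
```

Run:
```python
from h import *
show()
```

```text
t 27.85 stand pos [0.1139 0.116  0.1824] Rx [-0.001  0.999 -0.052] Rz [ 0.001 -0.052 -0.999] F(stand) [ 0.28 -0.8  -4.35] M [ 0.183 -0.015 -0.088] gap 0.187
```

drive_tool([
  [-1,0,-0.0007,0,0,0,0],
  [-1,0,-0.0014,0,0,0,0],
  [-1,0,-0.002,0,0,0,0],
  [-1,0,-0.002,0,0,0,0],
])

```text
t: 28.35
position: [0.515, 0.1169, 0.1824]
ee_rot: [2.166, 2.222, -0.055]
force: [0.9, -0.2, -3.6]
finger_gap: 0.186
```

Run:
```python
from h import *
show()
roll([-2,-4,-6])
```

```text
t 28.35 stand pos [0.112  0.1161 0.1824] Rx [-0.001  0.999 -0.052] Rz [ 0.001 -0.052 -0.999] F(stand) [ 0.87 -0.24 -3.59] M [ 0.09  -0.144  0.037] gap 0.186
-2 [-0.0002 -0.      0.0024] [ 0. -2. -0.]
-4 [-0.0004 -0.      0.0047] [ 0. -4. -0.]
-6 [-0.0008 -0.      0.0071] [ 0.   -6.   -0.01]
```

```bash
cat >> h.py <<'E'
def torque(o=None,h=.2,y0=.0484,z0=.19):
    o=o or manip.observe();S=Rn.from_euler('z',st[2]).as_matrix();R=S.T@Rn.from_rotvec(o['ee_rot']).as_matrix()
    p=WS(o['position'])-h*R[:,2];F=S.T@o['force'];M=S.T@o['wrist_torque'];d=p-np.array([0,y0,z0])
    T=M[0]+d[1]*F[2]-d[2]*F[1]
    tilt=np.degrees(np.arctan2(R[2,0],R[1,0]));pp=WS(o['position'])
    print('tilt %.2f  arm angle of grasp %.2f  T_ext %.2f'%(tilt,np.degrees(np.arctan2(pp[2]-.011*R[2,2]-z0,pp[1]-.011*R[1,2]-y0)),T))
E
python3 -c "
from h import *
torque()"
```

```text
tilt -2.99  arm angle of grasp 2.88  T_ext -0.14
```

drive_tool([
  [-1,-0.0001,0,0.0012,0,-1,0],
  [-1,-0.0002,0,0.0024,0,-2,0],
  [-1,-0.0003,0,0.0036,0,-3,0],
  [-1,-0.0004,0,0.0047,0,-4,0],
  [-1,-0.0006,0,0.0059,0,-5,0],
  [-1,-0.0008,0,0.0071,0,-6,0],
  [-1,-0.0008,0,0.0071,0,-6,0],
])

```text
t: 29.22
position: [0.5149, 0.1159, 0.1754]
ee_rot: [2.11, 2.166, -0.166]
force: [0.1, -0.4, -0.1]
finger_gap: 0.191
```

Run:
```python
from h import *
show();torque()
roll([-2,-4,-6])
```

```text
t 29.23 stand pos [0.1119 0.1151 0.1754] Rx [-0.001  0.988 -0.157] Rz [ 0.001 -0.157 -0.988] F(stand) [ 0.09 -0.42 -0.05] M [0.25  0.075 0.034] gap 0.191
tilt -9.02  arm angle of grasp -3.11  T_ext 0.32
-2 [-0.0002 -0.      0.0024] [ 0. -2. -0.]
-4 [-0.0004 -0.      0.0047] [ 0.01 -4.   -0.  ]
-6 [-0.0008 -0.      0.0071] [ 0.01 -6.   -0.  ]
```

drive_tool([
  [-1,-0.0001,0,0.0012,0,-1,0],
  [-1,-0.0002,0,0.0024,0,-2,0],
  [-1,-0.0003,0,0.0036,0,-3,0],
  [-1,-0.0004,0,0.0047,0,-4,0],
  [-1,-0.0004,0,0.0047,0,-4,0],
])

```text
t: 29.85
position: [0.515, 0.1147, 0.1708]
ee_rot: [2.072, 2.127, -0.236]
force: [-0.9, -0.5, 2.5]
finger_gap: 0.185
```

Run:
```python
from h import *
show();torque()
roll([-2,-4])
```

```text
t 29.85 stand pos [0.1119 0.1138 0.1708] Rx [-0.001  0.974 -0.226] Rz [ 0.001 -0.226 -0.974] F(stand) [-0.88 -0.48  2.45] M [ 0.323  0.396 -0.064] gap 0.185
tilt -13.03  arm angle of grasp -7.14  T_ext 0.68
-2 [-0.0002 -0.      0.0024] [ 0. -2. -0.]
-4 [-0.0004 -0.      0.0047] [ 0. -4. -0.]
```

drive_tool([
  [-1,-0.0001,0,0.0012,0,-1,0],
  [-1,-0.0002,0,0.0024,0,-2,0],
  [-1,-0.0003,0,0.0036,0,-3,0],
  [-1,-0.0003,0,0.0036,0,-3,0],
])

```text
t: 30.35
position: [0.515, 0.1136, 0.1672]
ee_rot: [2.042, 2.097, -0.287]
force: [0.4, -0.3, 2.9]
finger_gap: 0.184
```

Run:
```python
from h import *
show();torque()
roll([-2,-4])
```

```text
t 30.35 stand pos [0.1119 0.1128 0.1672] Rx [-0.001  0.961 -0.276] Rz [ 0.001 -0.276 -0.961] F(stand) [ 0.39 -0.35  2.93] M [ 0.257  0.364 -0.072] gap 0.184
tilt -16.04  arm angle of grasp -10.29  T_ext 0.67
-2 [-0.0002 -0.      0.0024] [ 0. -2. -0.]
-4 [-0.0005 -0.      0.0047] [ 0.01 -4.   -0.  ]
```

drive_tool([
  [-1,-0.0001,0,0.0012,0,-1,0],
  [-1,-0.0002,0,0.0024,0,-2,0],
  [-1,-0.0002,0,0.0024,0,-2,0],
])

```text
t: 30.72
position: [0.515, 0.1127, 0.1649]
ee_rot: [2.022, 2.077, -0.321]
force: [0.0, -0.1, 3.4]
finger_gap: 0.183
```

Run:
```python
from h import *
show();torque()
```

```text
t 30.73 stand pos [0.1119 0.1119 0.1649] Rx [-0.001  0.951 -0.31 ] Rz [ 0.001 -0.31  -0.951] F(stand) [ 0.01 -0.05  3.41] M [ 0.396  0.352 -0.053] gap 0.183
tilt -18.04  arm angle of grasp -12.34  T_ext 0.83
```

drive_tool([
  [-1,-0.0001,0,0.0012,0,-1,0],
  [-1,-0.0002,0,0.0024,0,-2,0],
  [-1,-0.0002,0,0.0024,0,-2,0],
])

```text
t: 31.1
position: [0.515, 0.1118, 0.1627]
ee_rot: [2.002, 2.056, -0.353]
force: [0.3, 0.6, 3.5]
finger_gap: 0.186
```

Run:
```python
from h import *
show();torque()
roll([-1,-2,-4])
```

```text
t 31.10 stand pos [0.1119 0.111  0.1627] Rx [-0.001  0.939 -0.343] Rz [ 0.001 -0.343 -0.939] F(stand) [0.29 0.55 3.46] M [ 0.372  0.362 -0.008] gap 0.186
tilt -20.04  arm angle of grasp -14.36  T_ext 0.74
-1 [-0.0001 -0.      0.0012] [ 0. -1. -0.]
-2 [-0.0002 -0.      0.0024] [ 0. -2. -0.]
-4 [-0.0005 -0.      0.0047] [ 0.01 -4.   -0.  ]
```

drive_tool([
  [-1,0,0,0.0004,0,-0.35,0],
  [-1,-0.0001,0,0.0009,0,-0.75,0],
  [-1,-0.0001,0,0.0009,0,-0.75,0],
])

```text
t: 31.48
position: [0.5151, 0.1114, 0.162]
ee_rot: [1.995, 2.048, -0.365]
force: [0.6, 0.8, 3.4]
finger_gap: 0.183
```

```bash
python3 -c "
from h import *
show();torque()"
```

```text
t 31.48 stand pos [0.1119 0.1106 0.162 ] Rx [-0.001  0.935 -0.354] Rz [ 0.001 -0.354 -0.935] F(stand) [0.65 0.78 3.44] M [ 0.494  0.34  -0.04 ] gap 0.183
tilt -20.74  arm angle of grasp -15.00  T_ext 0.83
```

drive_tool([
  [-1,0,0,0.0004,0,-0.35,0],
  [-1,-0.0001,0,0.0009,0,-0.75,0],
  [-1,-0.0001,0,0.0009,0,-0.75,0],
])

```text
t: 31.85
position: [0.5151, 0.1111, 0.1612]
ee_rot: [1.988, 2.04, -0.377]
force: [0.7, 0.1, 3.2]
finger_gap: 0.185
```

```bash
python3 -c "
from h import *
show();torque()"
```

```text
t 31.85 stand pos [0.1119 0.1102 0.1612] Rx [-0.001  0.93  -0.366] Rz [ 0.001 -0.366 -0.93 ] F(stand) [0.65 0.08 3.18] M [ 0.539  0.302 -0.103] gap 0.185
tilt -21.50  arm angle of grasp -15.76  T_ext 0.95
```

drive_tool([
  [-1,0,0,0.0004,0,-0.35,0],
  [-1,-0.0001,0,0.0009,0,-0.75,0],
  [-1,-0.0001,0,0.0009,0,-0.75,0],
])

```text
t: 32.22
position: [0.5151, 0.1106, 0.1603]
ee_rot: [1.98, 2.032, -0.389]
force: [1.4, 2.5, 4.2]
finger_gap: 0.185
```

```bash
python3 -c "
from h import *
show();torque()
a=cams.grab_frame('scene');save(a[110:210,205:330],'s13',6);np.save('s13.npy',a)"
```

```text
t 32.23 stand pos [0.1119 0.1098 0.1603] Rx [-0.001  0.926 -0.379] Rz [ 0.001 -0.379 -0.926] F(stand) [1.48 2.45 4.23] M [ 0.662  0.348 -0.096] gap 0.185
tilt -22.25  arm angle of grasp -16.55  T_ext 0.86
```

View pics/s13.png

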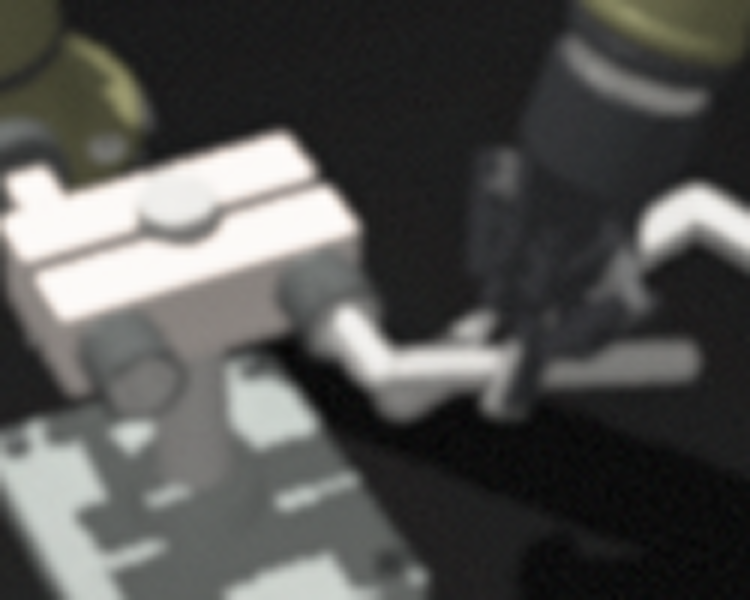

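drive_tool([
  [-1,0.0002,0,0.0004,0,-0.35,0],
  [-1,0.0003,0,0.0009,0,-0.75,0],
  [-1,0.0003,0,0.0009,0,-0.75,0],
])

```text
t: 32.65
position: [0.5151, 0.1103, 0.1595]
ee_rot: [1.972, 2.024, -0.401]
force: [1.4, 1.5, 4.1]
finger_gap: 0.185
```

```bash
python3 -c "
from h import *
show();torque()"
```

```text
t 32.65 stand pos [0.1119 0.1094 0.1595] Rx [-0.001  0.92  -0.391] Rz [ 0.001 -0.391 -0.92 ] F(stand) [1.45 1.46 4.12] M [ 0.465  0.383 -0.016] gap 0.185
tilt -23.03  arm angle of grasp -17.36  T_ext 0.81
```

drive_tool([
  [-1,0,0,0.0004,0,-0.35,0],
  [-1,0,0,0.0009,0,-0.75,0],
  [-1,0,0,0.0009,0,-0.75,0],
])

```text
t: 33.02
position: [0.5151, 0.1099, 0.1586]
ee_rot: [1.965, 2.016, -0.413]
force: [1.0, 0.9, 4.3]
finger_gap: 0.188
```

```bash
python3 -c "
from h import *
show();torque()"
```

```text
t 33.02 stand pos [0.1119 0.1091 0.1586] Rx [-0.001  0.915 -0.403] Rz [ 0.001 -0.403 -0.915] F(stand) [1.   0.85 4.3 ] M [ 0.361  0.351 -0.001] gap 0.188
tilt -23.78  arm angle of grasp -18.14  T_ext 0.84
```

drive_tool([
  [-1,0,0,0.0004,0,-0.35,0],
  [-1,0,0,0.0009,0,-0.75,0],
  [-1,0,0,0.0009,0,-0.75,0],
])

```text
t: 33.4
position: [0.515, 0.1095, 0.1578]
ee_rot: [1.957, 2.008, -0.425]
force: [1.1, 0.2, 5.7]
finger_gap: 0.182
```

```bash
python3 -c "
from h import *
show();torque()"
```

```text
t 33.40 stand pos [0.1119 0.1087 0.1578] Rx [-0.001  0.91  -0.415] Rz [ 0.001 -0.415 -0.91 ] F(stand) [1.09 0.15 5.72] M [ 0.233  0.457 -0.028] gap 0.182
tilt -24.53  arm angle of grasp -18.91  T_ext 1.03
```

drive_tool([
  [-1,0,0,0.0004,0,-0.35,0],
  [-1,0,0,0.0009,0,-0.75,0],
  [-1,0,0,0.0009,0,-0.75,0],
])

```text
t: 33.78
position: [0.515, 0.1091, 0.1569]
ee_rot: [1.949, 2.0, -0.437]
force: [-0.6, -0.3, 5.4]
finger_gap: 0.187
```

```bash
python3 -c "
from h import *
show();torque()"
```

```text
t 33.77 stand pos [0.1118 0.1083 0.1569] Rx [-0.001  0.904 -0.427] Rz [ 0.001 -0.427 -0.904] F(stand) [-0.58 -0.24  5.4 ] M [ 0.143  0.481 -0.034] gap 0.187
tilt -25.29  arm angle of grasp -19.70  T_ext 0.96
```

drive_tool([
  [-1,0,0,0.0004,0,-0.35,0],
  [-1,0,0,0.0009,0,-0.75,0],
  [-1,0,0,0.0009,0,-0.75,0],
])

```text
t: 34.15
position: [0.515, 0.1087, 0.1562]
ee_rot: [1.941, 1.992, -0.449]
force: [-0.4, -0.2, 4.2]
finger_gap: 0.184
```

```bash
python3 -c "
from h import *
show();torque();roll([-.75])"
```

```text
t 34.15 stand pos [0.1118 0.1078 0.1562] Rx [-0.001  0.898 -0.439] Rz [ 0.001 -0.439 -0.898] F(stand) [-0.39 -0.2   4.18] M [ 0.061  0.449 -0.023] gap 0.184
tilt -26.05  arm angle of grasp -20.44  T_ext 0.71
-0.75 [-0.0001 -0.      0.0009] [ 0.   -0.75 -0.  ]
```

drive_tool([
  [-1,0,0,0.0006,0,-0.5,0],
  [-1,0,0,0.0006,0,-0.5,0],
])

```text
t: 34.4
position: [0.515, 0.1083, 0.1556]
ee_rot: [1.936, 1.986, -0.457]
force: [-0.3, -1.0, 5.0]
finger_gap: 0.181
```

```bash
python3 -c "
from h import *
show();torque()"
```

```text
t 34.40 stand pos [0.1118 0.1075 0.1556] Rx [-0.001  0.894 -0.447] Rz [ 0.    -0.447 -0.894] F(stand) [-0.31 -0.94  4.95] M [ 0.     0.494 -0.042] gap 0.181
tilt -26.56  arm angle of grasp -20.98  T_ext 0.87
```

drive_tool([
  [-1,-0.0001,0,0.0006,0,-0.5,0],
  [-1,-0.0001,0,0.0006,0,-0.5,0],
])

```text
t: 34.65
position: [0.515, 0.108, 0.1551]
ee_rot: [1.931, 1.981, -0.464]
force: [0.3, -0.6, 5.1]
finger_gap: 0.187
```

```bash
python3 -c "
from h import *
show();torque()"
```

```text
t 34.65 stand pos [0.1118 0.1072 0.1551] Rx [-0.001  0.891 -0.455] Rz [ 0.    -0.455 -0.891] F(stand) [ 0.32 -0.57  5.07] M [ 0.066  0.532 -0.045] gap 0.187
tilt -27.05  arm angle of grasp -21.46  T_ext 0.91
```

drive_tool([
  [-1,0,0,0.0006,0,-0.5,0],
  [-1,0,0,0.0006,0,-0.5,0],
])

```text
t: 34.9
position: [0.515, 0.1078, 0.1546]
ee_rot: [1.925, 1.976, -0.472]
force: [-1.1, -0.1, 5.2]
finger_gap: 0.188
```

```bash
python3 -c "
from h import *
show();torque()"
```

```text
t 34.90 stand pos [0.1118 0.1069 0.1546] Rx [-0.001  0.887 -0.463] Rz [ 0.001 -0.463 -0.887] F(stand) [-1.06 -0.11  5.21] M [ 0.031  0.601 -0.026] gap 0.188
tilt -27.56  arm angle of grasp -21.96  T_ext 0.83
```

drive_tool([
  [-1,0,0,0.0006,0,-0.5,0],
  [-1,0,0,0.0006,0,-0.5,0],
])

```text
t: 35.15
position: [0.5151, 0.1074, 0.1541]
ee_rot: [1.92, 1.97, -0.48]
force: [-0.3, -0.1, 4.2]
finger_gap: 0.184
```

```bash
python3 -c "
from h import *
show();torque()"
```

```text
t 35.15 stand pos [0.1118 0.1066 0.1541] Rx [-0.001  0.882 -0.47 ] Rz [ 0.001 -0.47  -0.882] F(stand) [-0.32 -0.07  4.19] M [ 0.014  0.478 -0.031] gap 0.184
tilt -28.06  arm angle of grasp -22.47  T_ext 0.66
```

drive_tool([
  [-1,0,0,0.0006,0,-0.5,0],
  [-1,0,0,0.0006,0,-0.5,0],
])

```text
t: 35.4
position: [0.5151, 0.1072, 0.1536]
ee_rot: [1.915, 1.965, -0.487]
force: [0.5, -0.9, 4.6]
finger_gap: 0.185
```

```bash
python3 -c "
from h import *
show();torque()"
```

```text
t 35.40 stand pos [0.1118 0.1063 0.1536] Rx [-0.001  0.878 -0.478] Rz [ 0.001 -0.478 -0.878] F(stand) [ 0.47 -0.91  4.56] M [ 0.064  0.545 -0.096] gap 0.185
tilt -28.56  arm angle of grasp -22.96  T_ext 0.89
```

drive_tool([
  [-1,-0.0001,0,0.0006,0,-0.5,0],
  [-1,-0.0001,0,0.0006,0,-0.5,0],
])

```text
t: 35.65
position: [0.5151, 0.1068, 0.1531]
ee_rot: [1.909, 1.959, -0.495]
force: [-0.5, 0.7, 6.1]
finger_gap: 0.185
```

```bash
python3 -c "
from h import *
show();torque()"
```

```text
t 35.65 stand pos [0.1118 0.106  0.1531] Rx [-0.001  0.874 -0.486] Rz [ 0.    -0.486 -0.874] F(stand) [-0.45  0.67  6.14] M [ 0.04   0.491 -0.033] gap 0.185
tilt -29.06  arm angle of grasp -23.47  T_ext 0.90
```

drive_tool([
  [-1,0,0,0.0006,0,-0.5,0],
  [-1,0,0,0.0006,0,-0.5,0],
])

```text
t: 35.9
position: [0.5151, 0.1065, 0.1526]
ee_rot: [1.904, 1.954, -0.502]
force: [-0.0, -0.1, 5.3]
finger_gap: 0.189
```

```bash
python3 -c "
from h import *
show();torque()"
```

```text
t 35.90 stand pos [0.1118 0.1057 0.1526] Rx [-0.001  0.87  -0.493] Rz [ 0.001 -0.493 -0.87 ] F(stand) [-0.05 -0.08  5.29] M [ 0.024  0.525 -0.043] gap 0.189
tilt -29.56  arm angle of grasp -23.96  T_ext 0.86
```

drive_tool([
  [-1,0,0,0.0006,0,-0.5,0],
  [-1,0,0,0.0006,0,-0.5,0],
])

```text
t: 36.15
position: [0.5151, 0.1062, 0.1521]
ee_rot: [1.899, 1.948, -0.51]
force: [-0.4, 0.6, 5.6]
finger_gap: 0.188
```

```bash
python3 -c "
from h import *
show();torque()"
```

```text
t 36.15 stand pos [0.1118 0.1053 0.1521] Rx [-0.001  0.865 -0.501] Rz [ 0.001 -0.501 -0.865] F(stand) [-0.41  0.61  5.61] M [ 0.083  0.549 -0.046] gap 0.188
tilt -30.07  arm angle of grasp -24.46  T_ext 0.88
```

drive_tool([
  [-1,0,0,0.0006,0,-0.5,0],
  [-1,0,0,0.0006,0,-0.5,0],
])

```text
t: 36.4
position: [0.5151, 0.1058, 0.1516]
ee_rot: [1.893, 1.943, -0.517]
force: [-0.6, -0.3, 4.9]
finger_gap: 0.184
```

```bash
python3 -c "
from h import *
show();torque();print(manip.observe()['qpos'])
a=cams.grab_frame('scene');save(a[110:210,205:330],'s14',6)"
```

```text
t 36.40 stand pos [0.1118 0.105  0.1516] Rx [-0.001  0.861 -0.509] Rz [ 0.    -0.509 -0.861] F(stand) [-0.62 -0.31  4.94] M [-0.024  0.524 -0.018] gap 0.184
tilt -30.57  arm angle of grasp -24.98  T_ext 0.80
[-0.08122946  0.34027706 -0.55904715  1.7613733   0.60927028  1.46240716
 -0.8016483 ]
```

drive_tool([
  [-1,0,0,0.0006,0,-0.5,0],
  [-1,0,0,0.0006,0,-0.5,0],
])

```text
t: 36.7
position: [0.5151, 0.1055, 0.1511]
ee_rot: [1.888, 1.937, -0.525]
force: [-0.0, -0.6, 5.8]
finger_gap: 0.187
```

```bash
python3 -c "
from h import *
show();torque()"
```

```text
t 36.70 stand pos [0.1118 0.1047 0.1511] Rx [-0.001  0.856 -0.516] Rz [ 0.    -0.516 -0.856] F(stand) [-0.05 -0.59  5.83] M [ 0.039  0.586 -0.017] gap 0.187
tilt -31.07  arm angle of grasp -25.46  T_ext 1.05
```

View pics/s14.png

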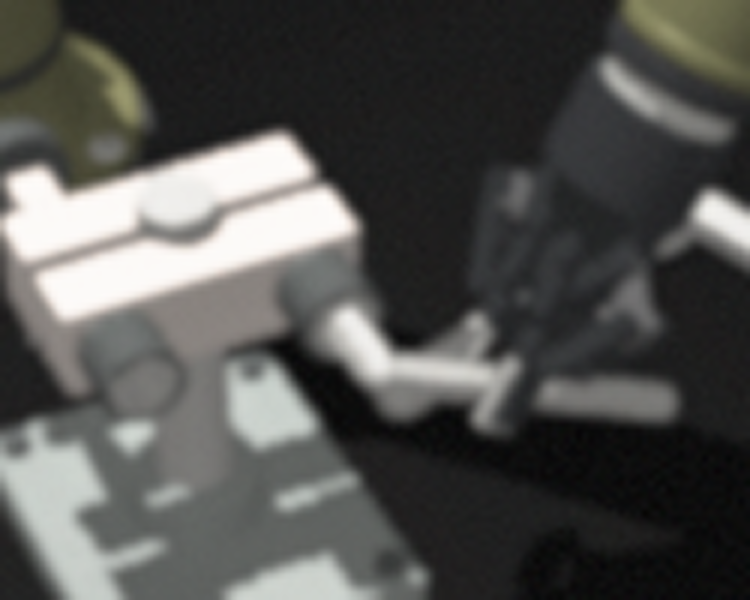

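Key follows the tool as it turns. T is up slightly to 1.05, so I'll take single half-degree steps from here.

drive_tool([
  [-1,0,0,0.0006,0,-0.5,0],
  [-1,0,0,0.0006,0,-0.5,0],
])

```text
t: 36.95
position: [0.5151, 0.1052, 0.1505]
ee_rot: [1.883, 1.932, -0.532]
force: [-1.4, 0.1, 5.2]
finger_gap: 0.185
```

```bash
python3 -c "
from h import *
show();torque()"
```

```text
t 36.95 stand pos [0.1118 0.1044 0.1505] Rx [-0.001  0.852 -0.524] Rz [ 0.    -0.524 -0.852] F(stand) [-1.4   0.15  5.16] M [-0.022  0.535 -0.054] gap 0.185
tilt -31.58  arm angle of grasp -25.99  T_ext 0.79
```

drive_tool([
  [-1,0,0,0.0006,0,-0.5,0],
  [-1,0,0,0.0006,0,-0.5,0],
])

```text
t: 37.2
position: [0.5151, 0.1049, 0.1502]
ee_rot: [1.877, 1.926, -0.54]
force: [-0.3, -0.5, 5.6]
finger_gap: 0.185
```

```bash
python3 -c "
from h import *
show();torque()"
```

```text
t 37.20 stand pos [0.1118 0.1041 0.1502] Rx [-0.     0.847 -0.531] Rz [ 0.    -0.531 -0.847] F(stand) [-0.32 -0.45  5.59] M [-0.008  0.612 -0.082] gap 0.185
tilt -32.08  arm angle of grasp -26.39  T_ext 0.95
```

drive_tool([
  [-1,0,0,0.0006,0,-0.5,0],
  [-1,0,0,0.0006,0,-0.5,0],
])

```text
t: 37.45
position: [0.5151, 0.1046, 0.1497]
ee_rot: [1.872, 1.92, -0.547]
force: [-0.2, -1.4, 6.7]
finger_gap: 0.188
```

```bash
python3 -c "
from h import *
show();torque()"
```

```text
t 37.45 stand pos [0.1118 0.1038 0.1497] Rx [-0.     0.843 -0.539] Rz [ 0.    -0.539 -0.843] F(stand) [-0.2  -1.44  6.72] M [-0.006  0.663 -0.145] gap 0.188
tilt -32.58  arm angle of grasp -26.87  T_ext 1.27
```

drive_tool([
  [-1,0,0,0,0,0,0],
])

```text
t: 37.58
position: [0.5151, 0.1046, 0.1497]
ee_rot: [1.872, 1.92, -0.547]
force: [0.4, -0.2, 6.0]
finger_gap: 0.19
```

```bash
python3 -c "
from h import *
show();torque()"
```

```text
t 37.58 stand pos [0.1118 0.1038 0.1497] Rx [-0.     0.843 -0.538] Rz [ 0.    -0.538 -0.843] F(stand) [ 0.35 -0.18  5.97] M [ 0.094  0.624 -0.165] gap 0.19
tilt -32.57  arm angle of grasp -26.83  T_ext 1.09
```

drive_tool([
  [-1,0,0,0.0005,0,-0.4,0],
  [-1,0,0,0.0005,0,-0.4,0],
])

```text
t: 37.83
position: [0.5151, 0.1043, 0.1494]
ee_rot: [1.868, 1.916, -0.553]
force: [-0.7, -1.0, 6.3]
finger_gap: 0.184
```

```bash
python3 -c "
from h import *
show();torque()"
```

```text
t 37.83 stand pos [0.1118 0.1035 0.1494] Rx [-0.     0.839 -0.544] Rz [ 0.    -0.544 -0.839] F(stand) [-0.73 -0.97  6.26] M [ 0.061  0.674 -0.08 ] gap 0.184
tilt -32.98  arm angle of grasp -27.18  T_ext 1.21
```

drive_tool([
  [-1,0,0,0.0006,0,-0.5,0],
  [-1,0,0,0.0006,0,-0.5,0],
])

```text
t: 38.08
position: [0.5151, 0.104, 0.1489]
ee_rot: [1.862, 1.91, -0.56]
force: [-0.8, -0.8, 6.8]
finger_gap: 0.187
```

```bash
python3 -c "
from h import *
show();torque()"
```

```text
t 38.08 stand pos [0.1118 0.1032 0.1489] Rx [-0.     0.834 -0.552] Rz [ 0.    -0.552 -0.834] F(stand) [-0.79 -0.78  6.82] M [ 0.054  0.698 -0.144] gap 0.187
tilt -33.48  arm angle of grasp -27.65  T_ext 1.28
```

drive_tool([
  [-1,0,0,0,0,0,0],
])

```text
t: 38.2
position: [0.5151, 0.104, 0.149]
ee_rot: [1.862, 1.91, -0.56]
force: [-0.2, -0.4, 7.5]
finger_gap: 0.184
```

```bash
python3 -c "
from h import *
show();torque()"
```

```text
t 38.20 stand pos [0.1118 0.1032 0.149 ] Rx [-0.     0.834 -0.552] Rz [ 0.    -0.552 -0.834] F(stand) [-0.2  -0.44  7.55] M [ 0.063  0.68  -0.178] gap 0.184
tilt -33.47  arm angle of grasp -27.62  T_ext 1.36
```

drive_tool([
  [-1,0,0,0.0006,0,-0.5,0],
  [-1,0,0,0.0006,0,-0.5,0],
])

```text
t: 38.45
position: [0.5151, 0.1037, 0.1486]
ee_rot: [1.857, 1.905, -0.567]
force: [-0.3, 0.2, 7.1]
finger_gap: 0.184
```

```bash
python3 -c "
from h import *
show();torque()"
```

```text
t 38.45 stand pos [0.1118 0.1029 0.1486] Rx [-0.     0.829 -0.559] Rz [ 0.    -0.559 -0.829] F(stand) [-0.25  0.22  7.07] M [ 0.054  0.718 -0.207] gap 0.184
tilt -33.98  arm angle of grasp -28.06  T_ext 1.20
```

drive_tool([
  [-1,0,0,0,0,0,0],
])

```text
t: 38.58
position: [0.5151, 0.1037, 0.1486]
ee_rot: [1.857, 1.905, -0.567]
force: [-1.0, -0.7, 7.5]
finger_gap: 0.189
```

```bash
python3 -c "
from h import *
show();torque()"
```

```text
t 38.58 stand pos [0.1118 0.1029 0.1486] Rx [-0.     0.829 -0.559] Rz [ 0.001 -0.559 -0.829] F(stand) [-0.97 -0.66  7.51] M [ 0.05   0.735 -0.162] gap 0.189
tilt -33.97  arm angle of grasp -28.05  T_ext 1.38
```

drive_tool([
  [-1,0,0,0.0006,0,-0.5,0],
  [-1,0,0,0.0006,0,-0.5,0],
  [-1,0,0,0.0006,0,-0.5,0],
])

```text
t: 38.95
position: [0.5151, 0.1033, 0.1481]
ee_rot: [1.852, 1.899, -0.574]
force: [-1.7, -0.9, 7.2]
finger_gap: 0.182
```

```bash
python3 -c "
from h import *
show();torque()"
```

```text
t 38.95 stand pos [0.1118 0.1025 0.1481] Rx [ 0.     0.824 -0.566] Rz [ 0.    -0.566 -0.824] F(stand) [-1.74 -0.87  7.25] M [ 0.106  0.764 -0.137] gap 0.182
tilt -34.47  arm angle of grasp -28.53  T_ext 1.42
```

drive_tool([
  [-1,0,0,0.0006,0,-0.5,0],
  [-1,0,0,0.0006,0,-0.5,0],
  [-1,0,0,0.0006,0,-0.5,0],
])

```text
t: 39.33
position: [0.5151, 0.1031, 0.1477]
ee_rot: [1.846, 1.893, -0.581]
force: [-0.7, -0.9, 7.8]
finger_gap: 0.187
```

```bash
python3 -c "
from h import *
show();torque()"
```

```text
t 39.33 stand pos [0.1118 0.1022 0.1477] Rx [ 0.     0.819 -0.573] Rz [ 0.    -0.573 -0.819] F(stand) [-0.73 -0.9   7.8 ] M [ 0.042  0.806 -0.16 ] gap 0.187
tilt -34.97  arm angle of grasp -28.94  T_ext 1.47
```

Run:
```python
from h import *
a=cams.grab_frame('scene');np.save('s15.npy',a);save(a[110:210,205:330],'s15',6)
```

```text
(no output)
```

View pics/s15.png

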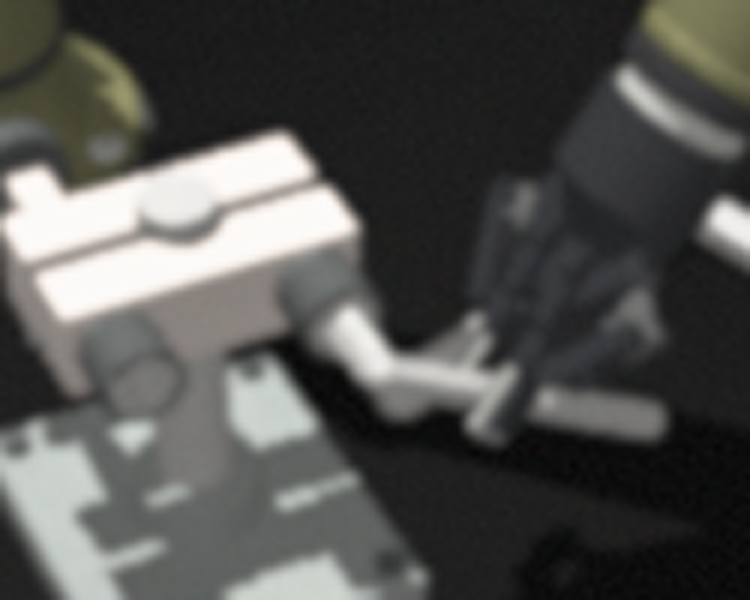

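drive_tool([
  [-1,0,0,0.0006,0,-0.5,0],
  [-1,0,0,0.0006,0,-0.5,0],
  [-1,0,0,0.0006,0,-0.5,0],
])

```text
t: 39.75
position: [0.5151, 0.1027, 0.1473]
ee_rot: [1.841, 1.888, -0.588]
force: [-0.7, -1.1, 8.0]
finger_gap: 0.186
```

```bash
python3 -c "
from h import *
show();torque()"
```

```text
t 39.75 stand pos [0.1118 0.1019 0.1473] Rx [ 0.     0.814 -0.58 ] Rz [ 0.    -0.58  -0.814] F(stand) [-0.73 -1.11  7.99] M [ 0.045  0.779 -0.275] gap 0.186
tilt -35.47  arm angle of grasp -29.42  T_ext 1.53
```

drive_tool([
  [-1,0,0,0.0006,0,-0.5,0],
  [-1,0,0,0.0006,0,-0.5,0],
  [-1,0,0,0.0006,0,-0.5,0],
])

```text
t: 40.12
position: [0.5151, 0.1024, 0.1469]
ee_rot: [1.836, 1.882, -0.595]
force: [-1.1, -0.6, 9.0]
finger_gap: 0.184
```

```bash
python3 -c "
from h import *
show();torque()"
```

```text
t 40.12 stand pos [0.1118 0.1016 0.1469] Rx [ 0.     0.809 -0.587] Rz [ 0.    -0.587 -0.809] F(stand) [-1.07 -0.58  8.99] M [ 0.127  0.874 -0.267] gap 0.184
tilt -35.97  arm angle of grasp -29.83  T_ext 1.73
```

drive_tool([
  [-1,0,0,-0.0006,0,0.5,0],
  [-1,0,0,-0.0012,0,1,0],
  [-1,0,0,-0.0012,0,1,0],
])

```text
t: 40.5
position: [0.5152, 0.1029, 0.1476]
ee_rot: [1.847, 1.893, -0.581]
force: [-1.4, -0.4, 8.2]
finger_gap: 0.19
```

```bash
python3 -c "
from h import *
show();torque()"
```

```text
t 40.50 stand pos [0.1118 0.1021 0.1476] Rx [ 0.     0.82  -0.573] Rz [ 0.001 -0.573 -0.82 ] F(stand) [-1.4  -0.4   8.23] M [ 0.092  0.731 -0.109] gap 0.19
tilt -34.96  arm angle of grasp -29.05  T_ext 1.53
```

drive_tool([
  [-1,0,0,-0.0006,0,0.5,0],
  [-1,0,0,-0.0012,0,1,0],
  [-1,0,0,-0.0012,0,1,0],
])

```text
t: 40.88
position: [0.5152, 0.1035, 0.1483]
ee_rot: [1.857, 1.905, -0.567]
force: [-0.4, -0.6, 4.6]
finger_gap: 0.187
```

```bash
python3 -c "
from h import *
show();torque()"
```

```text
t 40.88 stand pos [0.1118 0.1027 0.1483] Rx [ 0.     0.829 -0.559] Rz [ 0.001 -0.559 -0.829] F(stand) [-0.44 -0.6   4.63] M [-0.093  0.56  -0.035] gap 0.187
tilt -33.97  arm angle of grasp -28.31  T_ext 0.75
```

```bash
cat > tip.py <<'E'
from h import *
import sys
def tip(a):
    g=a.astype(np.float32).sum(2)[165:195,290:335]
    return g
def mk(a,name): save(a[160:195,285:330],name,10)
E
python3 - <<'E'
from tip import *
a=cams.grab_frame('scene');np.save('s16.npy',a)
p15=np.load('s15.npy');p13=np.load('s13.npy')
# template: tip patch of s15; match in others with small rotation ignored
T=p15[172:186,302:320].astype(np.float32)
def sub(img,T):
    I=cv2.resize(img[150:205,280:345].astype(np.float32),None,fx=8,fy=8,interpolation=cv2.INTER_CUBIC);t=cv2.resize(T,None,fx=8,fy=8,interpolation=cv2.INTER_CUBIC)
    r=cv2.matchTemplate(I,t,cv2.TM_CCOEFF_NORMED);_,m,_,l=cv2.minMaxLoc(r);return np.array(l)/8,m
for n,i in(('13',p13),('15',p15),('now',a)): print(n,sub(i,T))
# predicted tip motion per deg about socket axis near angle -29
for ang in (-18,-22,-26,-29,-30):
    f=np.radians(ang);print(ang,proj('scene',SW((.116,.0484+.18*np.cos(f),.19+.18*np.sin(f)))))
mk(np.hstack([p15]),'z15');mk(a,'z16')
E
```

```text
13 (array([27.625, 13.125]), 0.9434428811073303)
15 (array([22., 22.]), 0.9999714493751526)
now (array([22.375, 21.625]), 0.9976163506507874)
-18 [319.691305   170.27573465]
-22 [318.09629721 173.72142663]
-26 [316.29307554 177.12794533]
-29 [314.80989754 179.6499784 ]
-30 [314.29142501 180.48344018]
```

drive_tool([
  [-1,0,0,-0.0006,0,0.5,0],
  [-1,0,0,-0.0012,0,1,0],
  [-1,0,0,-0.0012,0,1,0],
])

```text
t: 41.3
position: [0.5151, 0.1041, 0.149]
ee_rot: [1.868, 1.916, -0.552]
force: [-0.0, -1.1, 4.9]
finger_gap: 0.183
```

```bash
python3 -c "
from h import *
show();torque()"
```

```text
t 41.30 stand pos [0.1118 0.1033 0.149 ] Rx [-0.     0.839 -0.544] Rz [ 0.    -0.544 -0.839] F(stand) [-0.06 -1.12  4.91] M [-0.282  0.525  0.04 ] gap 0.183
tilt -32.96  arm angle of grasp -27.54  T_ext 0.66
```

drive_tool([
  [-1,0,0,-0.001,0,0.5,0],
  [-1,0,0,-0.002,0,1,0],
  [-1,0,0,-0.002,0,1,0],
])

```text
t: 41.68
position: [0.5151, 0.105, 0.1503]
ee_rot: [1.88, 1.927, -0.538]
force: [0.6, -3.6, 0.3]
finger_gap: 0.183
```

```bash
python3 -c "
from tip import *
show();torque()
a=cams.grab_frame('scene');np.save('s17.npy',a)
p15=np.load('s15.npy');T=p15[172:186,302:320].astype(np.float32)
I=cv2.resize(a[150:205,280:345].astype(np.float32),None,fx=8,fy=8,interpolation=cv2.INTER_CUBIC);t=cv2.resize(T,None,fx=8,fy=8,interpolation=cv2.INTER_CUBIC)
r=cv2.matchTemplate(I,t,cv2.TM_CCOEFF_NORMED);_,m,_,l=cv2.minMaxLoc(r);print(np.array(l)/8,m)"
```

```text
t 41.67 stand pos [0.1118 0.1041 0.1503] Rx [ 0.     0.849 -0.529] Rz [-0.    -0.529 -0.849] F(stand) [ 0.51 -3.58  0.3 ] M [-0.344  0.224  0.236] gap 0.183
tilt -31.93  arm angle of grasp -26.29  T_ext 0.17
[23.25  20.375] 0.9939577579498291
```

drive_tool([
  [-0.5,0,0,0,0,0,0],
  [-0.3,0,0,0,0,0,0],
  [-0.1,0,0,0,0,0,0],
  [-0.1,0,0,0,0,0,0],
], force=60)

```text
t: 42.22
position: [0.5152, 0.1063, 0.1507]
ee_rot: [1.879, 1.929, -0.535]
force: [1.3, 1.0, -0.5]
finger_gap: 0.451
```

```bash
python3 -c "
from tip import *
show();torque()
a=cams.grab_frame('scene');np.save('s18.npy',a);save(a[110:210,205:330],'s18',6)
p15=np.load('s15.npy');T=p15[172:186,302:320].astype(np.float32)
I=cv2.resize(a[150:205,280:345].astype(np.float32),None,fx=8,fy=8,interpolation=cv2.INTER_CUBIC);t=cv2.resize(T,None,fx=8,fy=8,interpolation=cv2.INTER_CUBIC)
r=cv2.matchTemplate(I,t,cv2.TM_CCOEFF_NORMED);_,m,_,l=cv2.minMaxLoc(r);print(np.array(l)/8,m)"
```

```text
t 42.23 stand pos [0.112  0.1055 0.1507] Rx [-0.001  0.849 -0.528] Rz [ 0.001 -0.528 -0.849] F(stand) [ 1.34  0.97 -0.52] M [0.561 0.039 0.002] gap 0.451
tilt -31.85  arm angle of grasp -25.49  T_ext 0.35
[23.    21.125] 0.9820583462715149
```

View pics/s18.png

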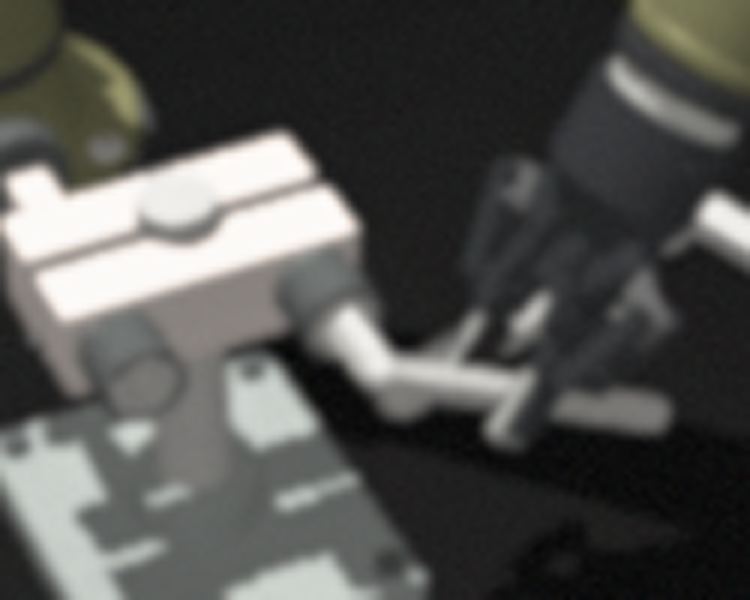

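drive_tool([
  [-0.1,0.012,0,-0.001,0,0,0],
  [-0.1,0.025,0,-0.002,0,0,0],
  [-0.1,0.038,0,-0.003,0,0,0],
  [-0.1,0.05,0,-0.0035,0,0,0],
  [-0.1,0.05,0,-0.0035,0,0,0],
])

```text
t: 42.9
position: [0.5136, 0.1514, 0.1264]
ee_rot: [1.877, 1.931, -0.537]
force: [0.1, -0.3, -0.3]
finger_gap: 0.453
```

```bash
python3 -c "
from tip import *
show();torque()"
```

```text
t 42.90 stand pos [0.1115 0.1505 0.1264] Rx [-0.003  0.849 -0.528] Rz [ 0.001 -0.528 -0.849] F(stand) [ 0.12 -0.35 -0.35] M [ 0.529 -0.04  -0.018] gap 0.453
tilt -31.87  arm angle of grasp -26.69  T_ext 0.49
```

drive_tool([
  [-0.4,0,0,0,0,0,0],
  [-0.6,0,0,0,0,0,0],
  [-0.8,0,0,0,0,0,0],
  [-1,0,0,0,0,0,0],
  [-1,0,0,0,0,0,0],
], force=60)

```text
t: 43.52
position: [0.5141, 0.1497, 0.1275]
ee_rot: [1.879, 1.927, -0.537]
force: [-1.1, 0.4, 1.4]
finger_gap: 0.183
```

```bash
python3 -c "
from tip import *
show();torque();roll([-1,-2,-3])"
```

```text
t 43.52 stand pos [0.1119 0.1489 0.1275] Rx [ 0.     0.849 -0.529] Rz [ 0.001 -0.529 -0.849] F(stand) [-1.07  0.42  1.41] M [ 0.207  0.259 -0.099] gap 0.183
tilt -31.93  arm angle of grasp -26.56  T_ext 0.45
-1 [-0.     -0.      0.0021] [-0. -1. -0.]
-2 [-0.0001 -0.      0.0041] [-0. -2. -0.]
-3 [-0.0002 -0.      0.0062] [-0. -3. -0.]
```

drive_tool([
  [-1,0,0,0.001,0,-0.5,0],
  [-1,0,0,0.0021,0,-1,0],
  [-1,0,0,0.0021,0,-1,0],
])

```text
t: 43.9
position: [0.514, 0.1488, 0.1257]
ee_rot: [1.868, 1.916, -0.552]
force: [-1.7, -0.9, 5.9]
finger_gap: 0.185
```

```bash
python3 -c "
from tip import *
show();torque()"
```

```text
t 43.90 stand pos [0.1118 0.148  0.1257] Rx [-0.     0.839 -0.544] Rz [ 0.    -0.544 -0.839] F(stand) [-1.7  -0.89  5.91] M [-0.114  0.499 -0.244] gap 0.185
tilt -32.97  arm angle of grasp -27.55  T_ext 1.21
```

drive_tool([
  [-1,0,0,0.0007,0,-0.35,0],
  [-1,0,0,0.0014,0,-0.7,0],
  [-1,0,0,0.0014,0,-0.7,0],
])

```text
t: 44.28
position: [0.514, 0.1482, 0.1248]
ee_rot: [1.86, 1.908, -0.562]
force: [-0.9, -0.7, 7.1]
finger_gap: 0.184
```

```bash
python3 -c "
from tip import *
show();torque()"
```

```text
t 44.27 stand pos [0.1118 0.1474 0.1248] Rx [-0.     0.832 -0.554] Rz [ 0.001 -0.554 -0.832] F(stand) [-0.93 -0.7   7.07] M [-0.164  0.654 -0.339] gap 0.184
tilt -33.64  arm angle of grasp -28.08  T_ext 1.39
```

drive_tool([
  [-1,0,0,0.0007,0,-0.35,0],
  [-1,0,0,0.0014,0,-0.7,0],
  [-1,0,0,0.0014,0,-0.7,0],
])

```text
t: 44.65
position: [0.514, 0.1475, 0.1239]
ee_rot: [1.853, 1.9, -0.572]
force: [-2.4, 0.1, 7.0]
finger_gap: 0.186
```

```bash
python3 -c "
from tip import *
show();torque()
a=cams.grab_frame('scene');np.save('s19.npy',a);save(a[110:210,205:330],'s19',6)"
```

```text
t 44.65 stand pos [0.1118 0.1467 0.1239] Rx [ 0.     0.826 -0.564] Rz [ 0.001 -0.564 -0.826] F(stand) [-2.36  0.21  6.96] M [-0.081  0.716 -0.358] gap 0.186
tilt -34.34  arm angle of grasp -28.61  T_ext 1.37
```

drive_tool([
  [-1,0,0,0.0007,0,-0.35,0],
  [-1,0,0,0.0014,0,-0.7,0],
  [-1,0,0,0.0014,0,-0.7,0],
])

```text
t: 45.08
position: [0.5141, 0.1469, 0.1229]
ee_rot: [1.846, 1.893, -0.582]
force: [-1.3, 0.4, 9.1]
finger_gap: 0.181
```

```bash
python3 -c "
from tip import *
show();torque()"
```

```text
t 45.08 stand pos [0.1118 0.1461 0.1229] Rx [ 0.     0.819 -0.574] Rz [ 0.001 -0.574 -0.819] F(stand) [-1.3   0.41  9.09] M [-0.078  0.84  -0.46 ] gap 0.181
tilt -35.03  arm angle of grasp -29.17  T_ext 1.81
```

drive_tool([
  [-1,0,0,0,0,0,0],
  [-1,0,0,0,0,0,0],
  [-1,0,0,0,0,0,0],
  [-1,0,0,0,0,0,0],
])

```text
t: 45.58
position: [0.5141, 0.1469, 0.123]
ee_rot: [1.846, 1.892, -0.581]
force: [-3.0, -0.5, 8.0]
finger_gap: 0.181
```

```bash
python3 -c "
from tip import *
show();torque()"
```

```text
t 45.58 stand pos [0.1118 0.1461 0.123 ] Rx [ 0.     0.819 -0.574] Rz [ 0.001 -0.574 -0.819] F(stand) [-3.04 -0.38  7.98] M [-0.051  0.729 -0.399] gap 0.181
tilt -35.01  arm angle of grasp -29.14  T_ext 1.68
```

drive_tool([
  [-1,0,0,0.0005,0,-0.25,0],
  [-1,0,0,0.001,0,-0.5,0],
  [-1,0,0,0.001,0,-0.5,0],
])

```text
t: 45.95
position: [0.5141, 0.1463, 0.1222]
ee_rot: [1.84, 1.887, -0.589]
force: [-2.8, -0.3, 8.0]
finger_gap: 0.185
```

```bash
python3 -c "
from tip import *
show();torque()"
```

```text
t 45.95 stand pos [0.1118 0.1455 0.1222] Rx [ 0.     0.814 -0.581] Rz [ 0.001 -0.581 -0.814] F(stand) [-2.79 -0.19  7.97] M [-0.001  0.855 -0.494] gap 0.185
tilt -35.52  arm angle of grasp -29.61  T_ext 1.72
```

drive_tool([
  [-1,0,0,-0.001,0,0.5,0],
  [-1,0,0,-0.0021,0,1,0],
  [-1,0,0,-0.0032,0,1.5,0],
  [-1,0,0,-0.0042,0,2,0],
  [-1,0,0,-0.0042,0,2,0],
])

```text
t: 46.58
position: [0.5141, 0.1482, 0.125]
ee_rot: [1.862, 1.909, -0.56]
force: [-1.5, -1.6, 4.9]
finger_gap: 0.186
```

```bash
python3 -c "
from tip import *
show();torque()"
```

```text
t 46.58 stand pos [0.1119 0.1474 0.125 ] Rx [ 0.     0.834 -0.552] Rz [ 0.001 -0.552 -0.834] F(stand) [-1.59 -1.58  4.88] M [-0.205  0.591 -0.287] gap 0.186
tilt -33.53  arm angle of grasp -28.00  T_ext 0.98
```

drive_tool([
  [-1,0,0,-0.001,0,0.5,0],
  [-1,0,0,-0.0021,0,1,0],
  [-1,0,0,-0.0021,0,1,0],
  [-0.6,0,0,-0.0021,0,1,0],
  [-0.4,0,0,-0.0021,0,1,0],
  [-0.2,0,0,-0.0021,0,1,0],
  [0,0,0,-0.0021,0,1,0],
  [0,0,0,-0.0021,0,1,0],
])

```text
t: 47.58
position: [0.5142, 0.15, 0.1262]
ee_rot: [1.873, 1.922, -0.544]
force: [-0.4, 0.0, 0.4]
finger_gap: 0.502
```

Run:
```python
from tip import *
show()
a=cams.grab_frame('scene');np.save('s20.npy',a);save(a[110:210,205:330],'s20',6)
```

```text
t 47.58 stand pos [0.112  0.1492 0.1262] Rx [-0.001  0.844 -0.537] Rz [ 0.001 -0.537 -0.844] F(stand) [-0.45  0.03  0.43] M [ 0.549  0.004 -0.043] gap 0.502
```

View pics/s20.png

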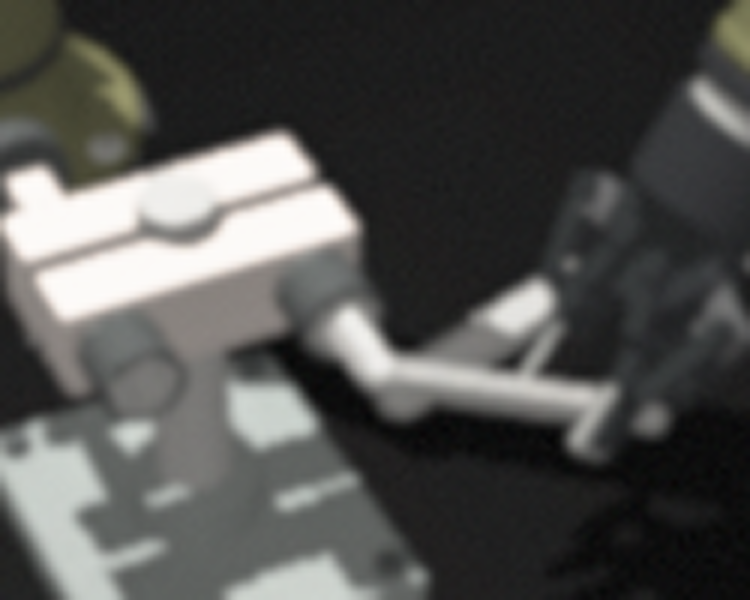

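drive_tool([
  [0,0,0,-0.01,0,0,0],
  [0,0,0,-0.03,0,0,0],
  [0,0,0,-0.06,0,0,0],
  [0,0,0,-0.09,0,0,0],
  [0,0,0,-0.12,0,0,0],
  [0,0,0,-0.14,0,0,0],
  [0,0,0,-0.14,0,0,0],
  [0,0,0,-0.14,0,0,0],
])

```text
t: 48.62
position: [0.512, 0.2247, 0.2442]
ee_rot: [1.872, 1.921, -0.545]
force: [-0.1, -1.1, -1.1]
finger_gap: 0.499
```

Run:
```python
from tip import *
show()
a=cams.grab_frame('scene');save(a,'s21',1.5);save(a[110:210,205:330],'s21c',6)
b=cams.grab_frame('top');np.save('t21.npy',b);save(b[160:290,190:320],'t21',4.5)
m=b.astype(int).sum(2)
for u in (226,230,234,238,240): print(u,m[180:210,u])
```

```text
t 48.62 stand pos [0.1117 0.224  0.2442] Rx [-0.     0.843 -0.537] Rz [ 0.001 -0.537 -0.843] F(stand) [-0.1  -1.08 -1.09] M [ 0.541 -0.01  -0.014] gap 0.499
226 [122 125 130 126 111 125 126 121 133 130 129 137 122 142 247 517 558 569
 600 616 623 500 274 144 149 146 162 148 164 138]
230 [127 132 113 126 131 121 140 134 144 134 151 139 127 168 399 528 569 594
 615 620 614 373 178 129 150 156 162 150 150 150]
234 [130 133 137 142 137 117 136 137 130 144 133 128 119 233 513 577 569 611
 630 622 511 298 149 154 158 166 154 187 405 327]
238 [151 138 124 143 140 136 132 147 136 134 139 131 184 383 544 579 588 613
 626 626 387 185 142 158 149 158 147 195 312 304]
240 [134 120 136 142 123 131 127 146 142 142 152 123 195 498 566 577 591 624
 624 571 344 214 199 209 222 190 190 238 308 332]
```

View pics/s21c.png

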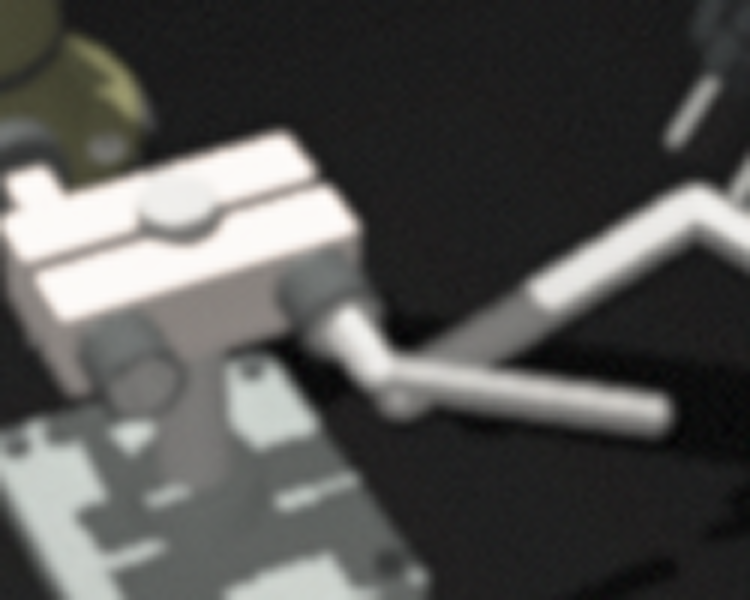

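View pics/s21.png

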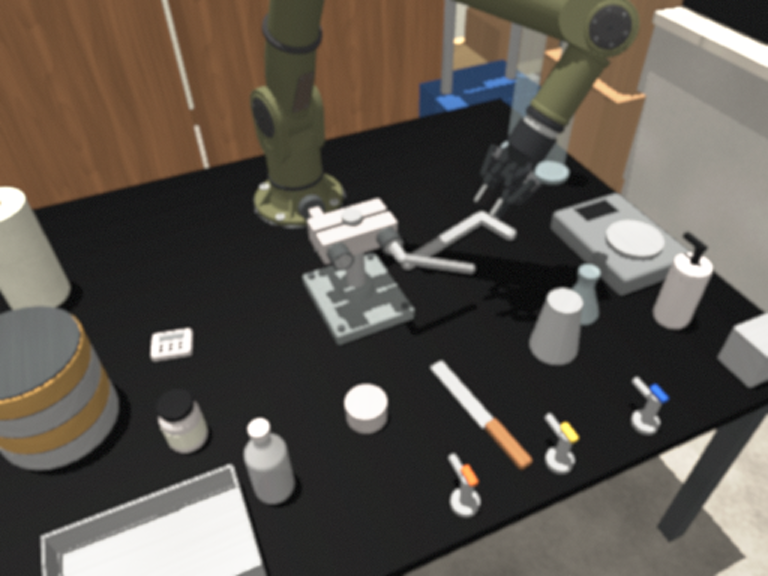

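View pics/t21.png

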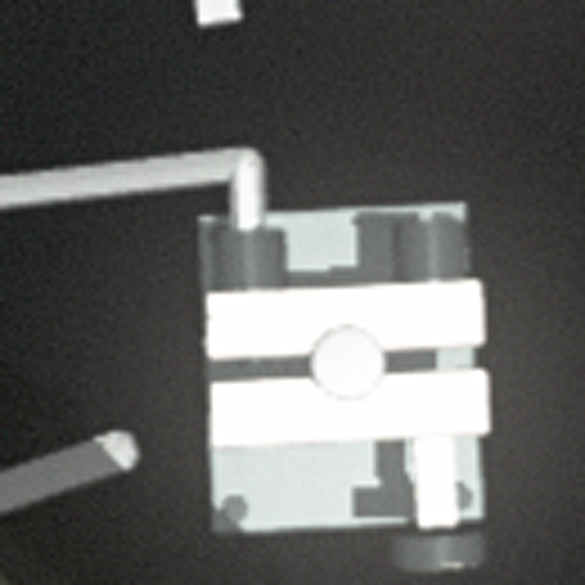

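```bash
python3 -c "
from rig import order
print(order.finish_job())"
```

```text
the job is handed in; nothing more can be done
None
```

I eased the key out of the parked screw, turned it about the vertical and seated its short arm in the stiff screw. I then tightened that screw clockwise until the torque climbed past its turning level, released the key, backed the arm off and handed the job in at about 49 s.

**Insertion:** The first try stalled at the socket rim because the key sat about 3 mm low. I rolled the key both ways against the rim under a light push of about 7 N, backed off, corrected the height, and it slid in with almost no force.

**Seating:** The last top picture puts the short arm about 30–32 mm deep, judged from the heel position. The key stayed put after release. The other things on the bench looked unmoved by eye.

**Tightening:** After correction, the screw turned at about 0.7 N m, for roughly 20° by my estimate. The torque then rose to about 1.4 N m. On a second press with a longer lever it reached about 1.4 N m again and held there without moving, so I took that as the stop.

**Checks that disagreed:**
- **Torque readings:** my first figures were too high, because tilting the gripper adds up to about 0.5 N m to the wrist reading. I found this with the gripper empty and corrected for it.
- **How the stop felt:** the torque rose more gradually than the screw's stated stiffness would suggest, probably from slip in the pads. That the screw is at its stop therefore rests on the held torque; the clamp gap itself was not measured.

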